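Hang the oiled paddle board up to dry with an S-hook

ROBOT

A 6-joint arm with a two-finger parallel gripper is mounted at the origin on a cart in front of the work surface, level with it; the furniture and walls round the work are solid. World frame = base frame: x ahead of the robot, y to its left, z up, the work surface at z = 0. Lengths are in mm, angles in rad, forces in N, time in s.
With the tool pointing down it reaches from about 375 to 925 mm from the base axis. Payload 5.7 kg.
Tool frame: the origin (TCP) lies midway between the tips of the shut fingers; the grasp point (between the pads) lies r.hold_point_z behind it (r.hold_point_z is the distance from the TCP to the grasp point, in mm); z points along the fingers, y is the direction in which the jaws open and shut (so a half turn about z gives the same grasp; the last joint's range is limited). The gripper opens to 88 mm and grips with 3 to 60 N. Pads are 20 mm wide; open, the fingers measure 115 mm over their backs; the gripper's body (75 mm by 178 mm) begins 61 mm behind the grasp point.
Start: joints at [-0.115, 0.359, 1.51, -0, 1.272, -0.115], TCP at [599.968, -0.004, 222.623] pointing down, gripper open.
Joint ranges: [-2.97, 2.97], [-1.01, 2.36], [0.21, 2.38], [-0.96, 4.11], [0.2, 2.71], [-2.98, 2.98]. Speed limits (rad/s): [2.39, 2.39, 3.14, 3.14, 3.14, 3.14].

INTERFACE

Orientations are given as a 3x3 rotation matrix whose columns are the frame's x, y, z axes.
In Python, from rig import r gives the robot as it stands.
- The arm moves only by the tool play_rows, never from a script. Its argument "commands" is a list that holds one entry, the list of rows, each a list of 7 numbers: the shift along the tool's x, y, z in mm, then the turn, a rotation vector about the tool's x, y, z in rad, then the opening, from 0 (shut) to 1 (fully open). In form: [[[dx, dy, dz, wx, wy, wz, gripper], ...]]. A call has 1 to 5 rows; each row is the pose to reach, as a shift and turn from the pose measured when the call began, along the tool's axes at that moment; what a row does not reach only later rows make up. A row lasts 1/12 s, in which the tool goes at most 41.7 mm and 7.16 degrees, less where a joint would pass 70% of its speed; a pose out of reach is approached as far as the arm can. A call with a gripper value outside its range is refused whole. The fingers move at their own pace and stop on an object; "newtons" is the grip in N (left out, the last holds). Time passes only in rows, so rows that repeat a pose let the fingers close. It gives the time, the measured TCP pose, the force and the opening at its end, in the units of the state.
- r.observe(): the state, without advancing time (a new reading comes with each control period).
- r.get_image(name): name is "scene" or "side" or "wrist"; returns a dict with "frame" (400x640x3 uint8, red, green, blue), "fx", "fy", "cx", "cy" (pixels), "k1" (the pictures are not rectified: a ray, as slopes to the right and down, at radius r is drawn at 1 + k1 r^2 times it, then the intrinsics apply), "xyz" and "orientation" of the camera in the world. Camera axes: x right, y up, looking along -z (the intrinsics and any distortion apply to the point x, -y, -z); pixel columns grow to the right and rows downward; lengths in mm; the calibration is good to about 2 mm. A picture is of the moment at which its call begins. There is no depth.
- r.job_done(): hands the job in, once; it reports no verdict.
The state is a dict: "time_s": time; "q": joint angles; "joint_velocities": joint speeds; "tau": joint torques, N m; "ee_pos": TCP position; "orientation": TCP orientation; "force": force on the tool from outside, world axes, zero at the start; "torque": the same for the moment, N m; "width": finger opening in mm.
Only numpy, scipy, OpenCV 4.12 (cv2) and the standard library are available. Lean on these libraries where they do the work, as an engineer would, in place of code of your own. Each camera call takes 0.05 s, during which the arm holds its last target.

TASK

The light oak paddle board in the rack has just been oiled: hang it up to dry on the black rail. Take the empty S-hook off the rail, pass its lower end through the hole in the board's handle, lift the board out of the rack by the hook alone (neither gripper nor arm may touch the oiled wood) and hang hook and board back on the rail between the posts, so that the board hangs free and still. Leave the other boards, the hanging turner with its hook and the things on the worktop as they are.

Things in the scene. Friction and masses are not known exactly. Their poses are not given: they have to be found in the camera images.
- s_hook: The empty S-hook, hanging on the rail: 6 mm round steel bar bent in one plane, 127 mm tall, 42 mm wide, 60 g. Origin: underside of the crown of its upper bend, where it rests on the rail; z up, x in the plane of the S, y square to it. The upper bend is open towards -x and below, the lower bend towards +x and above. Coordinates of the bar's centre line are under the three points.
- s_hook_grip (a point): Middle of the hook's upper bend, at (0, 0, -22) mm: a good place to grip across both legs. The bend is an upside-down U, 42 mm wide outside, 30 inside, crown at z = +3, upright legs at x = -18 and +18 from z = -15 to -29 mm. The leg at -18 ends there (mouth); the one at +18 goes on as a slanting shank from x, z = (16, -35) to (-14, -76) mm.
- s_hook_seat (a point): Where a hung thing rests in the hook's lower bend: at (0, 0, -115) mm. After the slanting shank the bar runs down at x = -15 from z = -76 to -103, then round the lower bend, radius 15 about x, z = (0, -103), lowest at (0, -118) mm.
- s_hook_tip (a point): Free end of the hook's lower bend, at (13, 0, -110.5) mm, rounded; it points towards +x and 60 degrees upward. On the rail both hooks hang with x roughly towards the robot, so that they come off and go on from the robot's side of the rail. A light nudge sets a hung board swinging for some seconds.
- oak_board: The freshly oiled light oak paddle board, 110 mm wide, 160 mm tall, 8 mm thick, about 150 g, standing upright on its lower edge in one of the rack's slots with its handle up. Origin: middle of the lower edge; z up towards the handle, y along its width, x square to its face. The handle's end is round, 44 mm in diameter.
- oak_hole (a point): Centre of the round through hole, 20 mm in diameter, in the oak board's handle: at z = 138 mm in the board's frame, 22 mm below the handle's top; the hole's axis is the board's x.
- walnut_board: Dark walnut paddle board of the same shape, 106 mm wide, standing in another slot. Origin and axes as for the oak board.
- white_board: White plastic paddle board of the same shape, 110 mm wide, standing in another slot. Origin and axes as for the oak board.
- board_rack: Fixed rack: wooden plank 160 (x) by 130 mm (y), 12 mm thick, on which the boards stand, with four slots along y at x = -51, -17, +17 and +51 mm, each 11 mm wide between two wire hoops (76 mm wide, tops 76 mm above the worktop); one slot is empty. Origin: centre of its underside.
- rail_stand: Fixed drying stand: wooden base 130 (x) by 460 mm (y), 10 mm thick, and a bent black tube 12 mm thick: posts at y = -200 and +200 mm, joined by a level rail along y at x = 0, axis 284 mm, top 290 mm above the worktop, straight from y = -180 to +180 mm. Origin: centre of its underside; x points away from the robot.
- hook_b: A second, equal S-hook on the rail (same frame), which carries the turner; leave it.
- turner: Flat slotted steel turner, 150 mm long, 64 mm wide, hanging from the second S-hook, face parallel to the rail; leave it. Origin: middle of its lower edge; z up, x square to its face.
- oil_bottle: Bottle of oil, 61 mm across, 268 mm tall, bystander. Origin: centre of its underside.
- pepper_mill: Wooden pepper mill, 58 mm across, 170 mm tall, bystander. Origin: centre of its underside.
- dish: Small white dip dish with blue dashes, 93 mm across, 29 mm tall, bystander. Origin: centre of its underside.
- lemon: Lemon, 78 x 55 x 56 mm, bystander. Origin: its underside.
- garlic: Garlic bulb, 60 x 57 x 58 mm, bystander. Origin: its underside.
- mug: White mug with grey dots, 82 mm across, 91 mm tall, bystander. Origin: on its underside.

How it is judged (in metres and radians):
On the way, in this order (a step that is already met when the one before it is completed fails the run):
1. the empty S-hook is lifted off the rail (contact force between s_hook and rail_stand below 0.05 N and distance of s_hook from where it was at the start of the episode above 0.04 m), for 0.2 s.
2. the oak board hangs from the S-hook, lifted clear of the rack's floor (distance between s_hook_seat and oak_hole below 0.014 m and height (world z) of oak_board above 0.05 m), for 0.2 s.
At the end, for the whole second after the job is handed in: The S-hook hangs on the straight rail (within 12 mm of its centre line); the oak board hangs from its lower bend by the hole, upright within 0.2 rad, slower than 0.08 m/s, touching neither stand, turner nor other hook; the turner hangs on its hook within 30 mm of its start (x of s_hook in the frame of rail_stand between -0.012 and 0.012 m and y of s_hook in the frame of rail_stand between -0.18 and 0.18 m and height (world z) of s_hook between 0.284 and 0.298 m and contact force between s_hook and rail_stand above 0.3 N and distance between s_hook_seat and oak_hole below 0.014 m and contact force between s_hook and oak_board above 0.2 N and angle between oak_board's own z axis and vertical below 0.2 rad and contact force between oak_board and rail_stand below 0.05 N and contact force between oak_board and turner below 0.05 N and contact force between oak_board and hook_b below 0.05 N and linear speed of oak_board below 0.08 m/s and distance between hook_b and turner below 0.27 m and height (world z) of hook_b above 0.284 m and distance of turner from where it was at the start of the episode below 0.03 m).
It fails at once if the gripper or the arm touches the oiled oak board (contact force between any of the fingers, the arm and oak_board above 0.5 N).
It fails at once if another board in the rack is shifted by more than 25 mm or pulled out (distance of any of walnut_board, white_board from where it was at the start of the episode above 0.025 m or angle between any of walnut_board, white_board's own z axis and vertical above 0.25 rad).
It fails at once if the turner or its hook is knocked off the rail or pushed along by more than 60 mm (distance of any of turner, hook_b from where it was at the start of the episode above 0.06 m).
It fails at once if a bystander on the worktop is moved by more than 30 mm (distance of any of oil_bottle, pepper_mill, dish, lemon, garlic, mug from where it was at the start of the episode above 0.03 m).
It also fails if it takes over 72 s, if anything falls off the work surface, if the arm or the gripper's body presses on something with over 40 N, if the wrist force passes 120 N, or if a joint passes its speed limit or range.

## Working session

There is one attempt and no reset: what is moved stays moved. The work goes in short steps, Python scripts to look and compute and a tool call to move; the robot and the scene stay as the last step left them, time stands still between calls to the robot, and variables do not carry over. Pictures are saved under pics/ and viewed, and the job is handed in when it is done.

Besides the shell and the picture viewer there is one more tool, called as name(argument=value, ...) on one line, values as JSON. play_rows: Moves the arm, as the interface text tells. Its arguments: {"type":"object","properties":{"commands":{"type":"array"},"newtons":{"type":"number"}},"required":["commands"]}

```bash
ls; mkdir -p pics
cat > h.py <<'E'
import numpy as np,cv2
from rig import r
def shot(n,f):
    d=r.get_image(n); cv2.imwrite('pics/'+f,cv2.cvtColor(np.asarray(d['frame']),cv2.COLOR_RGB2BGR)); return d
def ray(d,u,v):
    x=(u-d['cx'])/d['fx'];y=(v-d['cy'])/d['fy']
    a,b=x,y
    for _ in range(20):
        s=1+d['k1']*(a*a+b*b);a,b=x/s,y/s
    v=np.array(d['orientation'])@np.array([a,-b,-1.]);return np.array(d['xyz']),v/np.linalg.norm(v)
def onplane(d,u,v,ax,val):
    o,k=ray(d,u,v);return o+k*(val-o[ax])/k[ax]
def proj(d,p):
    c=np.array(d['orientation']).T@(np.array(p,float)-np.array(d['xyz']))
    a,b=c[0]/-c[2],-c[1]/-c[2];s=1+d['k1']*(a*a+b*b)
    return np.array([d['cx']+d['fx']*a*s,d['cy']+d['fy']*b*s])
def tri(obs):
    A=np.zeros((3,3));B=np.zeros(3);L=[]
    for d,u,v in obs:
        o,k=ray(d,u,v);M=np.eye(3)-np.outer(k,k);A+=M;B+=M@o;L.append((o,M))
    p=np.linalg.solve(A,B);return p,[round(float(np.linalg.norm(M@(p-o))),2) for o,M in L]
E
python3 - <<'E'
from h import *
import pickle
D={}
for n in('scene','side','wrist'):
    d=shot(n,n+'0.png');D[n]={k:v for k,v in d.items()}
    print(n,np.round(d['xyz']),np.round(d['orientation'],3).tolist(),d['fx'],d['cx'],d['cy'],d['k1'])
pickle.dump(D,open('D0.pkl','wb'))
s=r.observe();print(s,r.hold_point_z)
E
```

```text
pics
scene [-301. -685. 1118.] [[0.677, 0.457, -0.577], [-0.736, 0.434, -0.519], [0.013, 0.776, 0.63]] 478.58872442899803 321.53025654852746 200.8309371004694 -0.04676713039366583
side [ 260. -613.  972.] [[0.905, 0.323, -0.279], [-0.426, 0.656, -0.624], [-0.018, 0.683, 0.73]] 363.4440757892212 318.90327123907883 203.43589210382726 -0.007741203755497963
wrist [599.  67. 385.] [[1.0, -0.001, 0.002], [0.0, 0.969, 0.246], [-0.002, -0.246, 0.969]] 356.8176289472871 320.88581390637273 194.28693846323884 0.01685033595423204
{'time_s': 0.15, 'q': array([-1.15080127e-01,  3.59348918e-01,  1.51117018e+00, -1.97149082e-05,
        1.27252109e+00, -1.15100787e-01]), 'joint_velocities': array([ 8.23608947e-04,  5.51945799e-04, -4.63683366e-03,  1.56318269e-03,
        5.97428479e-05,  1.43681466e-03]), 'tau': array([ 6.01716038e-04, -5.15759647e+01, -2.71007627e+01,  6.74942834e-02,
        3.05557286e-02, -7.96465724e-05]), 'ee_pos': array([5.99463992e+02, 5.89803688e-02, 2.22002327e+02]), 'orientation': array([[-2.63610935e-05,  9.99998963e-01, -1.44012429e-03],
       [ 9.99999989e-01,  2.65735323e-05,  1.47495326e-04],
       [ 1.47533442e-04, -1.44012038e-03, -9.99998952e-01]]), 'force': array([-0.72754972,  0.89455688, -0.16979549]), 'torque': array([ 0.01143933, -0.01344918,  0.02027877]), 'width': 88.09405703367223} 18.700000000000003
```

View pics/scene0.png

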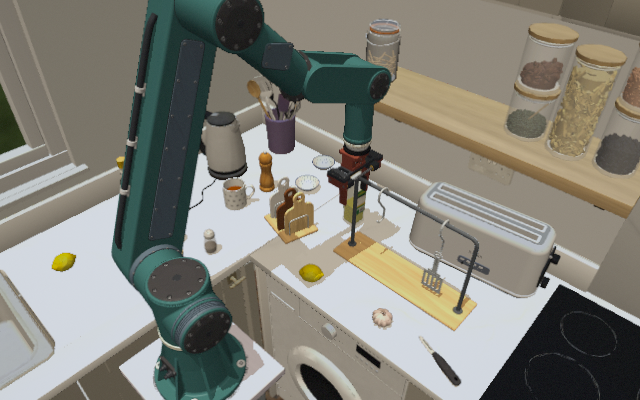

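View pics/side0.png

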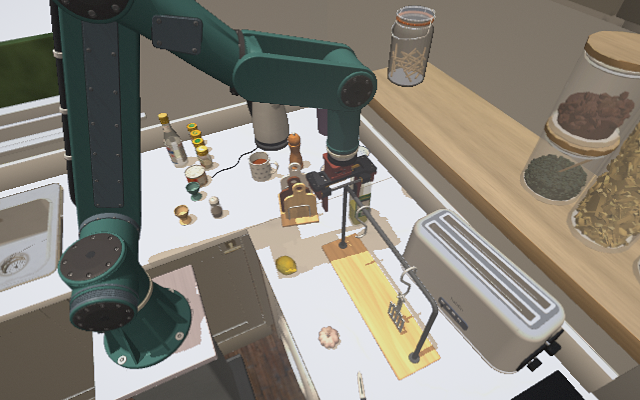

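View pics/wrist0.png

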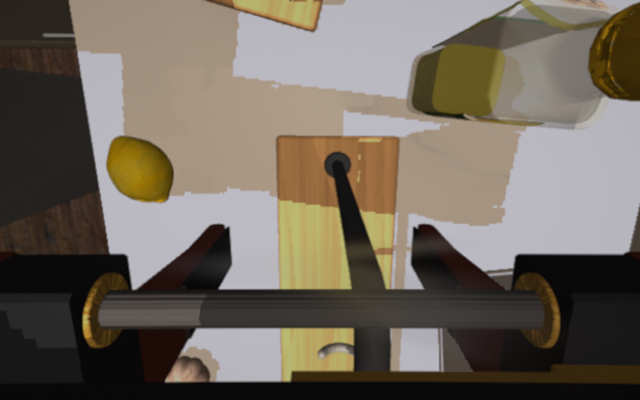

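Run:
```python
import cv2
a=cv2.imread('pics/scene0.png');b=cv2.imread('pics/side0.png')
cv2.imwrite('pics/z1.png',cv2.resize(a[140:330,245:490],None,fx=3.2,fy=3.2,interpolation=cv2.INTER_CUBIC)[:600,:800])
cv2.imwrite('pics/z2.png',cv2.resize(b[130:320,260:450],None,fx=3.15,fy=3.15,interpolation=cv2.INTER_CUBIC))
```

```text
(no output)
```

View pics/z1.png

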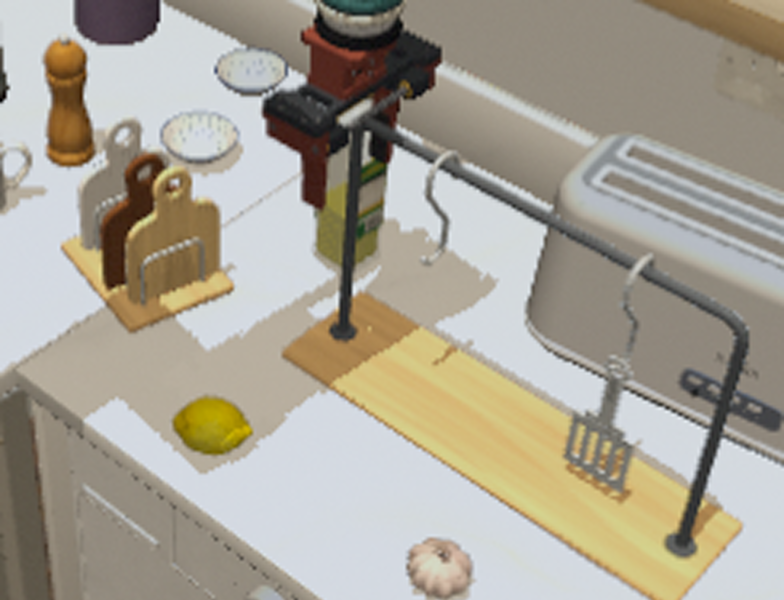

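View pics/z2.png

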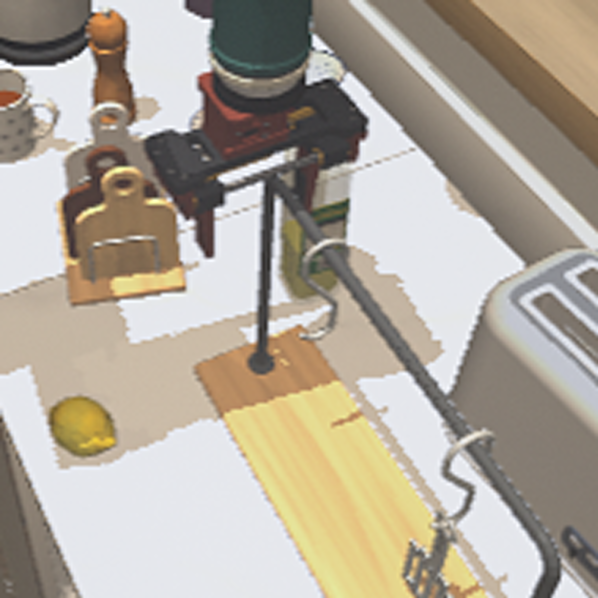

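```bash
cat > m1.py <<'E'
from h import *
import pickle
D=pickle.load(open('D0.pkl','rb'));S,T=D['scene'],D['side']
A=lambda u,v:(S,245+u/3.2,140+v/3.2)
B=lambda u,v:(T,260+u/3.15,130+v/3.15)
def p(n,*o):
    q,e=tri(o);print(n,np.round(q,1),e)
p('foot1',A(342,330),B(261,361));p('foot2',A(681,545),(T,413,357))
for n,o in(('f1A',A(342,330)),('f1B',B(261,361)),('f2A',A(681,545)),('f2B',(T,413,357))):print(n,np.round(onplane(*o,2,12),1))
p('hole',A(174,184),B(122,187))
p('hooktip',A(425,262),B(305,335));p('crown',A(447,154),B(325,243));p('crown b',A(641,259),B(478,435))
print('rack corners A',[np.round(onplane(*A(*c),2,12),0).tolist() for c in((132,320),(232,281),(62,243))])
print('rack corners B',[np.round(onplane(*B(*c),2,12),0).tolist() for c in((70,296),(185,285))])
print('oak base',[np.round(onplane(*A(*c),2,12),0).tolist() for c in((128,300),(218,265))])
# rail points
for o in (A(400,130),A(520,197),A(720,312),B(300,205),B(400,345),B(520,512)): print('rail',np.round(onplane(*o,2,290),1))
p('garlic',A(440,580),(T,329,338)); p('bottle',A(347,250),B(305,285))
p('lemon',A(212,430),B(85,428))
E
python3 m1.py
```

```text
foot1 [617.9   4.4  11.4] [0.82, 0.82]
foot2 [ 612.3 -396.    13.6] [2.84, 2.84]
f1A [617.   3.  12.]
f1B [617.9   5.   12. ]
f2A [ 613.3 -398.5   12. ]
f2B [ 612.9 -392.7   12. ]
hole [538.7 165.6 159.6] [1.42, 1.42]
hooktip [603.4 -95.7 177.2] [1.9, 1.9]
crown [ 608.  -103.5  303.6] [0.41, 0.41]
crown b [ 620.9 -295.4  288.4] [0.49, 0.49]
rack corners A [[478.0, 171.0, 12.0], [594.0, 137.0, 12.0], [510.0, 315.0, 12.0]]
rack corners B [[471.0, 174.0, 12.0], [591.0, 133.0, 12.0]]
oak base [[497.0, 196.0, 12.0], [602.0, 166.0, 12.0]]
rail [622.2 -41.8 290. ]
rail [ 617.5 -176.5  290. ]
rail [ 607.5 -375.3  290. ]
rail [618.1 -46.3 290. ]
rail [ 613.8 -206.4  290. ]
rail [ 610.1 -358.3  290. ]
garlic [ 441.2 -254.1    2.4] [3.65, 3.65]
bottle [703.3  67.5  26.2] [2.01, 2.01]
lemon [422.    4.1  16.7] [1.15, 1.15]
```

play_rows(commands=[[[0,0,-35,0,0,0,1],[0,0,-70,0,0,0,1],[0,5,-105,0,0,0,1],[0,10,-140,0,0,0,1],[0,15,-150,0,0,0,1]]])

```text
time_s: 0.57
ee_pos: [616.8, -0.1, 378.1]
orientation: [[-0.0, 1.0, 0.007], [1.0, 0.0, -0.001], [-0.001, 0.007, -1.0]]
force: [0.9, -0.3, 1.2]
width: 87.6
```

Run:
```python
from h import *
import pickle
D={}
for n in('scene','side','wrist'):
    D[n]=dict(shot(n,n+'1.png'))
pickle.dump(D,open('D1.pkl','wb'))
s=r.observe();print(s['time_s'],s['ee_pos'],s['force'])
a=cv2.imread('pics/scene1.png');b=cv2.imread('pics/side1.png')
z1=cv2.resize(a[170:270,325:475],None,fx=5,fy=5,interpolation=cv2.INTER_CUBIC)
cv2.imwrite('pics/z3.png',z1)
cv2.imwrite('pics/z4.png',cv2.resize(b[160:320,310:450],None,fx=3.7,fy=3.7,interpolation=cv2.INTER_CUBIC))
```

```text
0.7167 [6.15072855e+02 3.14741148e-03 3.72317350e+02] [-0.42650028 -0.34746001 -0.62311192]
```

View pics/wrist1.png

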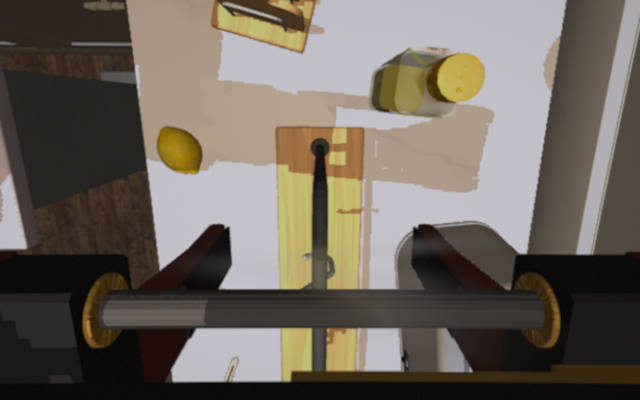

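View pics/z3.png

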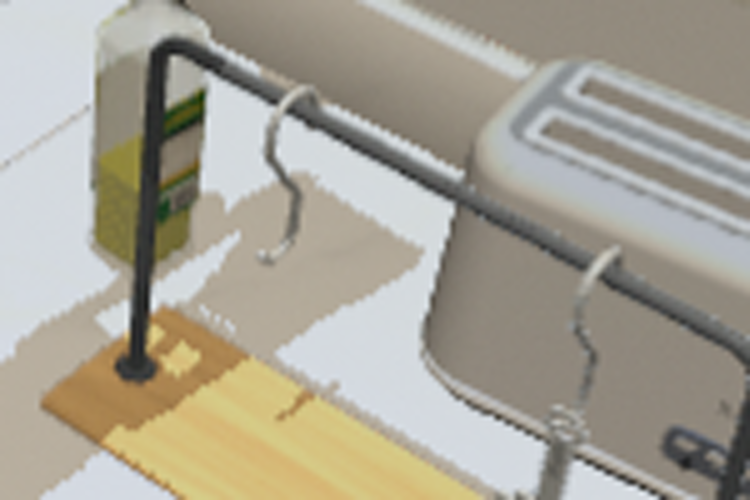

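View pics/z4.png

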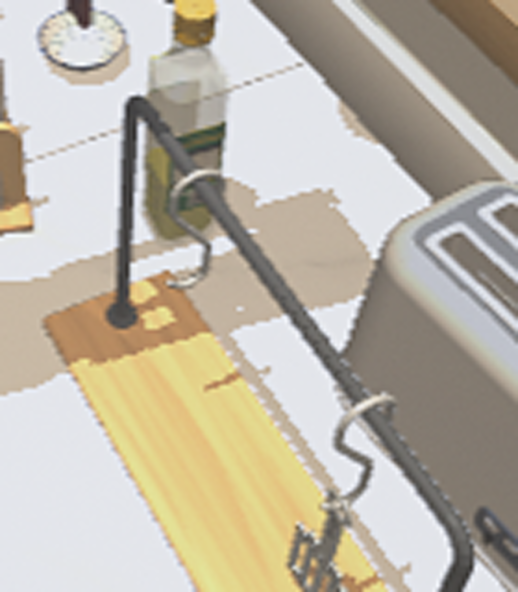

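Run:
```python
from h import *
import pickle
D=pickle.load(open('D1.pkl','rb'));S,T,W=D['scene'],D['side'],D['wrist']
a=cv2.imread('pics/wrist1.png');cv2.imwrite('pics/z5.png',cv2.resize(a[230:300,270:370],None,fx=8,fy=8,interpolation=cv2.INTER_CUBIC))
A=lambda u,v:(S,325+u/5,170+v/5)
B=lambda u,v:(T,310+u/3.7,160+v/3.7)
def p(n,*o):
    q,e=tri(o);print(n,np.round(q,1),e)
print('A crown',onplane(*A(300,89),2,296),'B',onplane(*B(198,172),2,296))
p('crown',A(300,89),B(198,172));p('tip',A(265,257),B(172,280));p('bend bot',A(290,240),B(195,282))
p('near leg',A(270,150),B(172,205)); p('mouth',A(318,125),B(220,190));p('elbow',A(297,190),B(208,245))
for x in((617,-100,296),(617,-100,290),(599,-100,268),(635,-100,262),(604,-100,179.5)): print(x,proj(S,x),proj(T,x),proj(W,x))
```

```text
A crown [618.05536842 -98.30548689 296.        ] B [614.05511528 -95.61084128 296.        ]
crown [ 609.2 -103.3  304.5] [0.91, 0.91]
tip [601.6 -96.8 181.5] [2.5, 2.5]
bend bot [ 612.5 -108.3  191.4] [0.78, 0.78]
near leg [597.7 -94.1 264.4] [2.9, 2.9]
mouth [ 632.1 -101.3  268.3] [4.29, 4.29]
elbow [626.2 -99.9 216.9] [0.49, 0.49]
(617, -100, 296) [385.25812765 188.21677279] [365.41010502 207.25978745] [321.53887439 327.48070199]
(617, -100, 290) [385.05294202 189.89526051] [365.23179878 208.86350342] [321.49290253 322.81879423]
(599, -100, 268) [380.50675585 198.82841256] [358.46965771 216.9471456 ] [300.05526906 307.32520102]
(635, -100, 262) [387.84507201 194.78780477] [370.45089526 213.84473839] [342.17165782 303.37574096]
(604, -100, 179.5) [378.8073342  221.32066523] [358.08887428 237.53026464] [308.93302433 262.12629722]
```

View pics/z5.png

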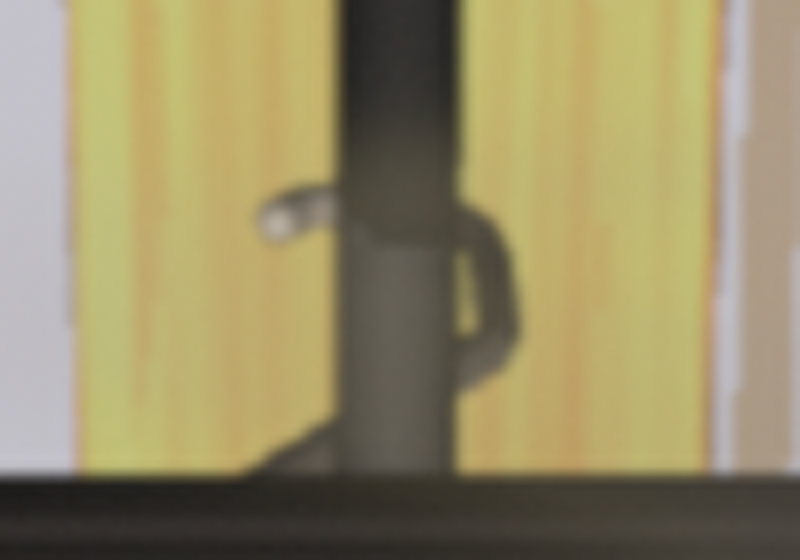

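Run:
```python
from h import *
import pickle
D=pickle.load(open('D1.pkl','rb'));S,T,W=D['scene'],D['side'],D['wrist']
for u,v,z in((304.7,257.5,179.5),(331.5,271,214),(330,258,183),(320.2,240,290),(320,285,290)):print(u,v,z,onplane(W,u,v,2,z).round(1))
```

```text
304.7 257.5 179.5 [599.5 -94.6 179.5]
331.5 271 214 [627.3 -93.4 214. ]
330 258 183 [626.8 -93.6 183. ]
320.2 240 290 [616.  -30.6 290. ]
320 285 290 [615.8 -67.3 290. ]
```

play_rows(commands=[[[-35,0,0,0,0,0,1],[-70,0,0,0,0,0,1],[-96,0,5,0,0,0,1],[-96,0,30,0,0,0,1],[-96,0,60,0,0,0,1]]])

```text
time_s: 1.13
ee_pos: [614.8, -97.9, 311.1]
orientation: [[0.003, 1.0, 0.0], [1.0, -0.003, -0.0], [-0.0, 0.0, -1.0]]
force: [-0.0, 0.3, -0.3]
width: 88.2
```

Run:
```python
from h import *
d=shot('wrist','wrist2.png');s=r.observe();print(s['ee_pos'],s['force'])
```

```text
[610.54619034 -96.00921153 302.97015926] [-2.18739479 -0.14122983 -4.04719241]
```

View pics/wrist2.png

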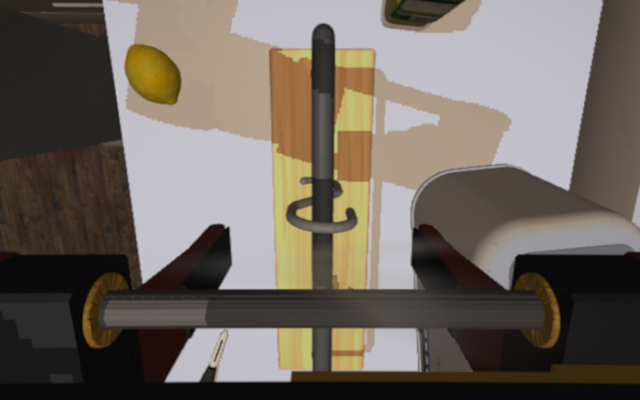

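Run:
```python
from h import *
s=r.observe();print(s['ee_pos'],s['force'],s['joint_velocities'])
d=r.get_image('wrist')
s=r.observe();print(s['ee_pos'],s['force'],s['joint_velocities'].round(4))
for u,v,z in((322,230,293),(290,213,268),(353,217,262)):print(onplane(d,u,v,2,z))
```

```text
[610.54619034 -96.00921153 302.97015926] [-2.18739479 -0.14122983 -4.04719241] [ 0.01930646  0.01421427 -0.00277632  0.00267984  0.14366049  0.00187956]
[610.24772727 -95.36108193 304.97755935] [-0.50170615  0.59210682 -0.48369225] [ 0.0157 -0.0353 -0.0962  0.0008  0.075   0.0001]
[610.55009967 -91.36969819 293.        ]
[591.77387423 -90.0039354  268.        ]
[628.79423116 -94.26307139 262.        ]
```

play_rows(commands=[[[2,2,25,0,0,0,1],[2,2,45,0,0,0,1],[2,2,55,0,0,0,1],[2,2,55,0,0,0,1],[2,2,55,0,0,0,1]]])

```text
time_s: 1.65
ee_pos: [611.4, -92.9, 250.2]
orientation: [[0.001, 1.0, -0.014], [1.0, -0.001, 0.004], [0.004, -0.014, -1.0]]
force: [-0.3, 0.2, 0.0]
width: 87.4
```

Run:
```python
from h import *
d=shot('wrist','wrist3.png');s=r.observe();print(s['ee_pos'],s['force'],s['joint_velocities'].round(3))
d=shot('side','side3.png')
a=cv2.imread('pics/side3.png');cv2.imwrite('pics/z6.png',cv2.resize(a[130:290,280:460],None,fx=3.7,fy=3.7,interpolation=cv2.INTER_CUBIC))
```

```text
[612.13008411 -93.13795648 251.15439666] [-0.20280412  0.1683278   0.24954761] [-0.003 -0.011 -0.017  0.001 -0.004  0.   ]
```

View pics/wrist3.png

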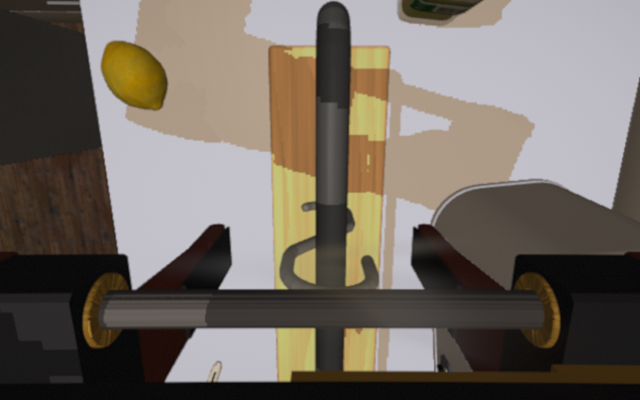

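View pics/z6.png

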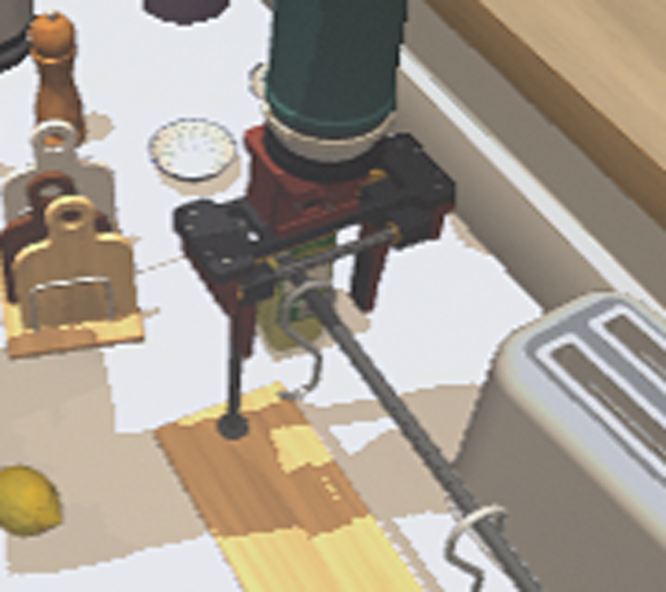

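Run:
```python
from h import *
d=r.get_image('wrist');t=r.get_image('side')
for y in(-86,-93,-100):
  for p in((597,y,268),(633,y,260),(615,y,293)):print(p,proj(d,p).round(0),((proj(t,p)-[280,130])*3.7).round(0))
```

```text
(597, -86, 268) [286. 245.] [278. 309.]
(633, -86, 260) [366. 238.] [322. 300.]
(615, -86, 293) [328. 270.] [303. 276.]
(597, -93, 268) [287. 259.] [283. 316.]
(633, -93, 260) [366. 252.] [327. 306.]
(615, -93, 293) [328. 288.] [308. 283.]
(597, -100, 268) [287. 274.] [288. 323.]
(633, -100, 260) [365. 266.] [332. 313.]
(615, -100, 293) [327. 304.] [313. 290.]
```

play_rows(commands=[[[-3,3,2,0,0,0,1],[-3,3,2,0,0,0,0.3],[-3,3,2,0,0,0,0.3],[-3,3,2,0,0,0,0.3],[-3,3,2,0,0,0,0.3]]], newtons=30)

```text
time_s: 2.27
ee_pos: [615.5, -96.4, 249.7]
orientation: [[0.001, 1.0, -0.011], [1.0, -0.001, 0.003], [0.003, -0.011, -1.0]]
force: [0.4, 0.4, -0.4]
width: 64.6
```

play_rows(commands=[[[0,0,0,0,0,0,0.3],[0,0,0,0,0,0,0.3],[0,0,0,0,0,0,0.3]]])

```text
time_s: 2.52
ee_pos: [615.4, -96.3, 249.6]
orientation: [[0.001, 1.0, -0.011], [1.0, -0.001, 0.003], [0.003, -0.011, -1.0]]
force: [0.0, -0.3, -0.3]
width: 44.9
```

Run:
```python
from h import *
d=shot('wrist','wrist4.png');s=r.observe();print(s['ee_pos'],s['force'],s['width'])
d=shot('side','side4.png')
a=cv2.imread('pics/side4.png');cv2.imwrite('pics/z7.png',cv2.resize(a[150:270,310:430],None,fx=5,fy=5,interpolation=cv2.INTER_CUBIC))
```

```text
[615.35596827 -96.33405649 249.61905861] [-0.20909019  0.02888305  0.06304807] 40.971889500802114
```

View pics/wrist4.png

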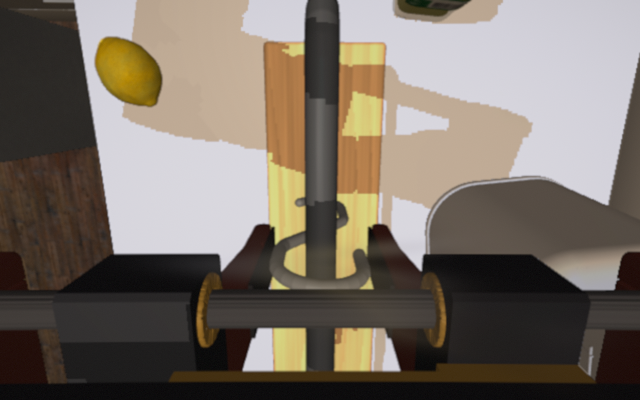

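View pics/z7.png

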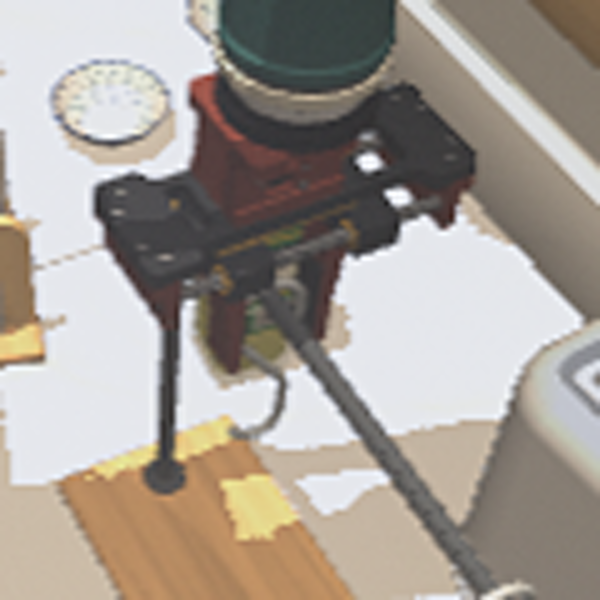

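play_rows(commands=[[[0,0,-1,0,0,0,0.3],[0,-2,-8,0,0,0,0.3],[0,-5,-18,0,0,0,0.3],[0,-6,-30,0,0,0,0.3],[0,-6,-44,0,0,0,0.3]]])

```text
time_s: 3.03
ee_pos: [609.3, -96.4, 295.0]
orientation: [[0.001, 1.0, -0.011], [1.0, -0.001, 0.003], [0.003, -0.011, -1.0]]
force: [0.6, 0.3, -0.4]
width: 41.0
```

Run:
```python
from h import *
d=shot('wrist','wrist5.png');s=r.observe();print(s['ee_pos'],s['force'],s['width'])
```

```text
[609.48725948 -96.57665333 297.69164167] [-3.96527841 -0.24282499  0.79361701] 41.240020331165184
```

View pics/wrist5.png

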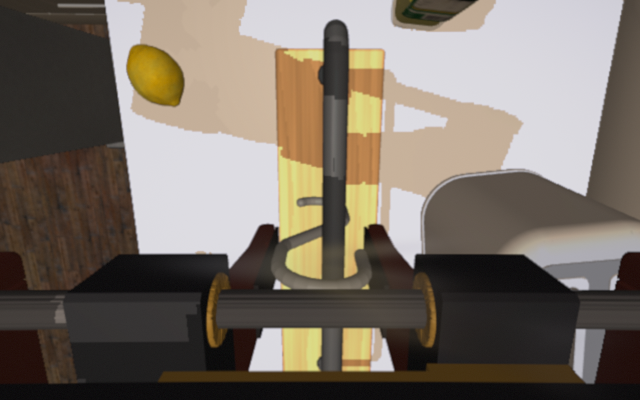

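play_rows(commands=[[[0,-10,0,0,0,0,0.3],[0,-30,0,0,0,0,0.3],[0,-60,0,0,0,0,0.3],[0,-90,-3,0,0,0,0.3],[0,-100,-5,0,0,0,0.3]]])

```text
time_s: 3.5
ee_pos: [505.3, -96.0, 303.9]
orientation: [[0.001, 1.0, -0.012], [1.0, -0.001, 0.002], [0.002, -0.012, -1.0]]
force: [-1.0, 1.5, -0.4]
width: 41.0
```

Run:
```python
from h import *
import pickle
D={}
for n in('scene','side','wrist'):
    D[n]=dict(shot(n,n+'6.png'))
pickle.dump(D,open('D6.pkl','wb'))
s=r.observe();print(s['time_s'],s['ee_pos'],s['force'],s['width'],s['q'])
a=cv2.imread('pics/scene6.png');b=cv2.imread('pics/side6.png')
cv2.imwrite('pics/z8.png',cv2.resize(a[165:255,255:405],None,fx=5.3,fy=5.3,interpolation=cv2.INTER_CUBIC))
cv2.imwrite('pics/z9.png',cv2.resize(b[150:270,260:400],None,fx=5,fy=5,interpolation=cv2.INTER_CUBIC))
```

```text
3.65 [509.79700894 -96.69860693 304.57458078] [ 0.92490107 -0.50049635 -1.42701139] 40.9083503726908 [-3.20105238e-01  1.77490262e-01  1.55878289e+00 -7.18369708e-04
  1.41256375e+00 -3.18490774e-01]
```

View pics/z8.png

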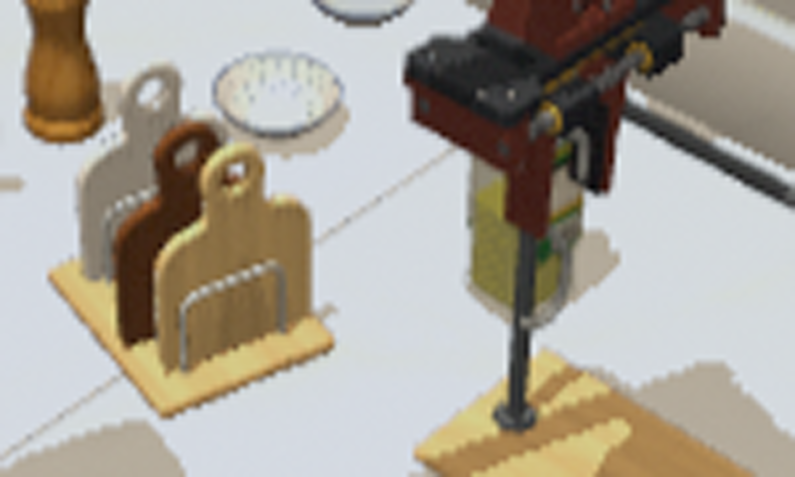

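View pics/z9.png

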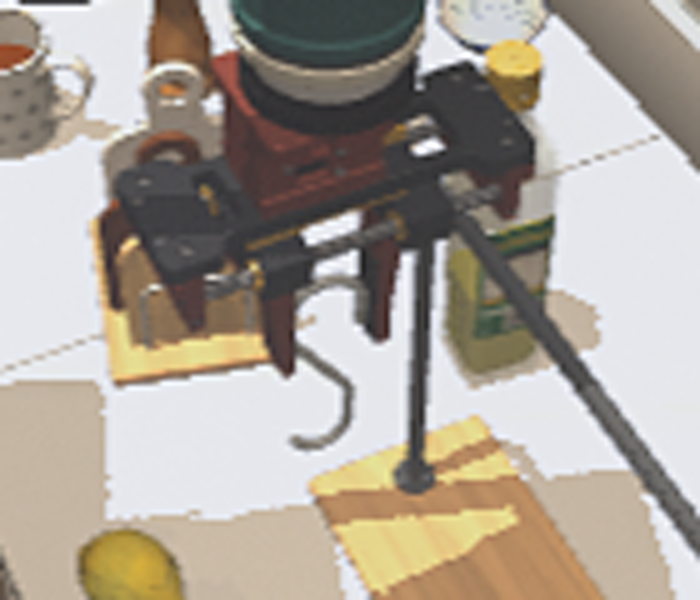

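View pics/wrist6.png

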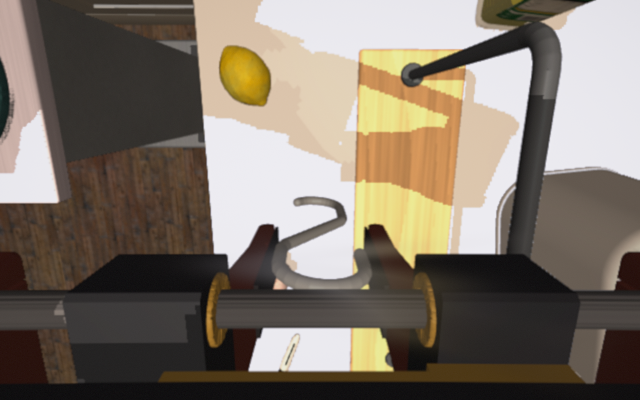

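```bash
cat >> h.py <<'E'
from scipy.spatial.transform import Rotation as Ro
def tgt(yaw_deg,tilt=0):
    # hook x axis (=-tool y) along yaw_deg in world; tilt leans hook top along +hook x by rad
    a=np.radians(yaw_deg);n=np.array([np.cos(a),np.sin(a),0]);zup=np.array([0,0,1.])
    up=zup*np.cos(tilt)+n*np.sin(tilt);hx=n*np.cos(tilt)-zup*np.sin(tilt)
    return np.column_stack([np.cross(-hx,-up),-hx,-up])
def rel(p,R):
    s=r.observe();R0=np.array(s['orientation']);d=R0.T@(np.array(p)-s['ee_pos']);w=Ro.from_matrix(R0.T@R).as_rotvec()
    return np.round(d,1),np.round(w,3)
def ptool(ph,): # hook frame -> tool frame
    return np.array([ph[1],-ph[0],-18.7-22-ph[2]])  # tool x = ? sign of y
def tcp_for(hook_pt,world,R):
    return np.array(world)-R@ptool(hook_pt)
E
python3 - <<'E'
from h import *
import pickle
D=pickle.load(open('D6.pkl','rb'))
s=r.observe();R=np.array(s['orientation'])
for n in('wrist','side'):
  for p in((13,0,-110.5),(-15,0,-90),(0,0,3)): print(n,p,proj(D[n],s['ee_pos']+R@ptool(p)).round(1))
D0=pickle.load(open('D0.pkl','rb'))
print(onplane(D['scene'],299.2,198,2,150),onplane(D0['side'],298.7,189.4,2,150),onplane(D0['scene'],245+174/3.2,140+184/3.2,2,150))
print(rel((522,110,305),tgt(74)))
E
```

```text
wrist (13, 0, -110.5) [304.9 206.4]
wrist (-15, 0, -90) [348.4 215.6]
wrist (0, 0, 3) [326.4 292.2]
side (13, 0, -110.5) [321.8 238. ]
side (-15, 0, -90) [331.7 229.2]
side (0, 0, 3) [326.6 206.1]
[545.92379131 174.66785553 150.        ] [541.37406846 172.77670543 150.        ] [548.15013988 176.07462173 150.        ]
(array([ 2.067e+02,  1.190e+01, -2.000e-01]), array([-0.006,  0.005,  1.849]))
```

play_rows(commands=[[[20,1,0,0,0,0.12,0.3],[40,2,0,0,0,0.24,0.3],[60,3,0,0,0,0.36,0.3],[80,4,0,0,0,0.48,0.3],[100,6,0,0,0,0.6,0.3]]])

```text
time_s: 4.07
ee_pos: [517.8, 4.3, 304.7]
orientation: [[0.571, 0.821, -0.006], [0.821, -0.571, 0.002], [-0.002, -0.006, -1.0]]
force: [0.3, -0.2, -0.3]
width: 40.7
```

Run:
```python
from h import *
print(rel((522,110,305),tgt(74)),r.observe()['ee_pos'],r.observe()['q'])
```

```text
(array([ 89.2, -56.9,  -0.2]), array([-0.004,  0.005,  1.243])) [517.77504579   4.27463168 304.68495231] [-1.25935807e-01  1.74708464e-01  1.56201405e+00  9.96043031e-04
  1.41063311e+00  4.81425613e-01]
```

play_rows(commands=[[[14,-9,0,0,0,0.12,0.3],[28,-18,0,0,0,0.24,0.3],[42,-27,0,0,0,0.36,0.3],[56,-36,0,0,0,0.48,0.3],[70,-45,0,0,0,0.6,0.3]]])

```text
time_s: 4.48
ee_pos: [522.7, 88.8, 304.7]
orientation: [[0.937, 0.35, -0.004], [0.35, -0.937, 0.002], [-0.003, -0.003, -1.0]]
force: [0.0, -0.3, -2.1]
width: 41.2
```

Run:
```python
from h import *
print(rel((522,110,305),tgt(74)),r.observe()['ee_pos'],r.observe()['q'])
```

```text
(array([  6.8, -20.1,  -0.3]), array([-0.002,  0.004,  0.637])) [522.67902156  88.75914113 304.6729427 ] [0.03630114 0.19287354 1.53891928 0.00220618 1.4139603  1.24913414]
```

play_rows(commands=[[[1,-4,0,0,0,0.12,0.3],[3,-8,0,0,0,0.24,0.3],[4,-12,0,0,0,0.36,0.3],[5,-16,0,0,0,0.48,0.3],[7,-20,0,0,0,0.6,0.3]]])

```text
time_s: 4.9
ee_pos: [524.0, 110.8, 304.6]
orientation: [[0.969, -0.246, -0.003], [-0.246, -0.969, 0.002], [-0.003, -0.002, -1.0]]
force: [-0.3, -0.8, -0.4]
width: 41.1
```

play_rows(commands=[[[0,0,0,0,0,0.03,0.3],[0,0,0,0,0,0.03,0.3],[0,0,0,0,0,0.03,0.3],[0,0,0,0,0,0.03,0.3]]])

```text
time_s: 5.23
ee_pos: [524.8, 110.9, 304.4]
orientation: [[0.962, -0.273, -0.003], [-0.273, -0.962, 0.002], [-0.003, -0.002, -1.0]]
force: [0.4, 0.1, -0.0]
width: 41.1
```

Run:
```python
from h import *
import pickle
D={}
for n in('scene','side','wrist'):
    D[n]=dict(shot(n,n+'7.png'))
s=r.observe();print(s['time_s'],s['ee_pos'],s['orientation'],s['width'])
D['s']=s;pickle.dump(D,open('D7.pkl','wb'))
a=cv2.imread('pics/scene7.png');b=cv2.imread('pics/side7.png')
cv2.imwrite('pics/z10.png',cv2.resize(a[150:250,245:365],None,fx=6,fy=6,interpolation=cv2.INTER_CUBIC))
cv2.imwrite('pics/z11.png',cv2.resize(b[150:250,255:375],None,fx=6,fy=6,interpolation=cv2.INTER_CUBIC))
R=np.array(s['orientation'])
for n in('wrist','side','scene'):
  for p in((13,0,-110.5),(-15,0,-90),(0,0,3)): print(n,p,proj(D[n],s['ee_pos']+R@ptool(p)).round(1))
```

```text
5.3833 [524.23456604 110.73674881 304.5167176 ] [[ 0.9617531  -0.27390198 -0.00294757]
 [-0.27389542 -0.96175637  0.00244462]
 [-0.00350443 -0.0015438  -0.99999267]] 40.78222625169763
wrist (13, 0, -110.5) [302.1 204.9]
wrist (-15, 0, -90) [345.5 214. ]
wrist (0, 0, 3) [322.  289.6]
side (13, 0, -110.5) [299.3 181. ]
side (-15, 0, -90) [300.1 182.4]
side (0, 0, 3) [297.6 153.7]
scene (13, 0, -110.5) [306.5 186.3]
scene (-15, 0, -90) [311.2 185.7]
scene (0, 0, 3) [308.7 157.2]
```

View pics/wrist7.png

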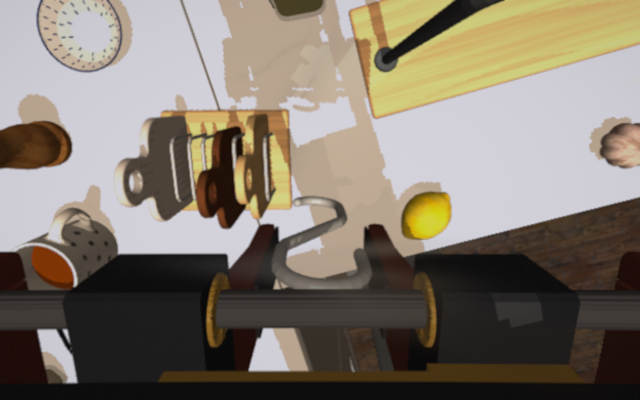

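View pics/z10.png

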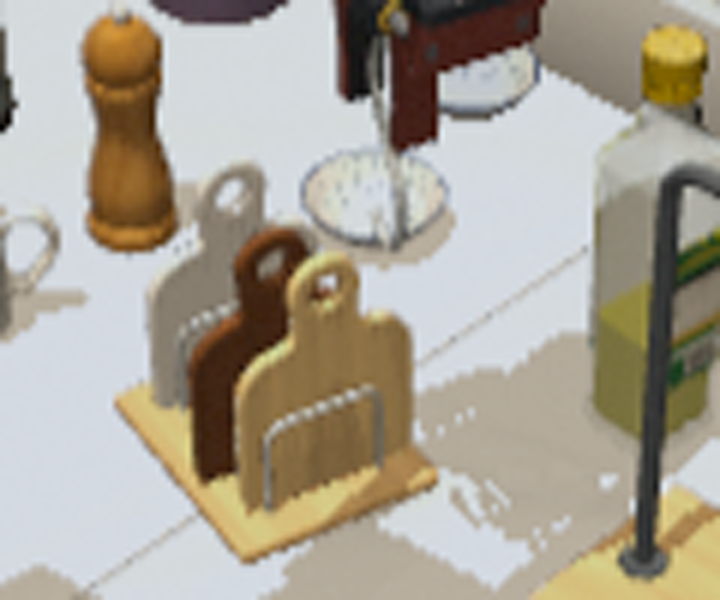

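View pics/z11.png

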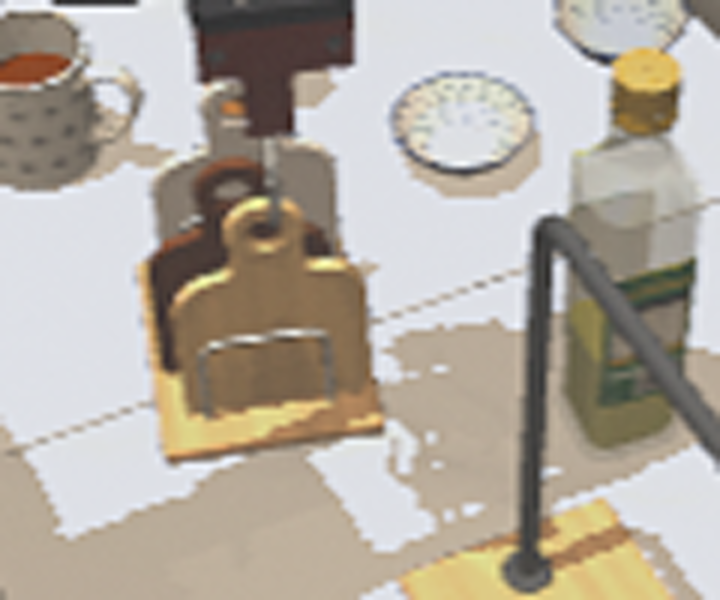

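Run:
```python
from h import *
import pickle
a=cv2.imread('pics/wrist7.png');cv2.imwrite('pics/z12.png',cv2.resize(a[100:300,200:400],None,fx=3,fy=3,interpolation=cv2.INTER_CUBIC))
cv2.imwrite('pics/z13.png',cv2.resize(a[100:225,190:300],None,fx=4.8,fy=4.8,interpolation=cv2.INTER_CUBIC))
D=pickle.load(open('D7.pkl','rb'));s=D['s'];R=np.array(s['orientation'])
for n in('side','scene'):
  for p in((0,0,-121),(7,0,-117),(-7,0,-117)): print(n,p,proj(D[n],s['ee_pos']+R@ptool(p)).round(1))
```

```text
side (0, 0, -121) [300.  186.6]
side (7, 0, -117) [299.6 184. ]
side (-7, 0, -117) [300.2 187.3]
scene (0, 0, -121) [308.7 191.3]
scene (7, 0, -117) [307.5 189. ]
scene (-7, 0, -117) [309.8 191.4]
```

View pics/z12.png

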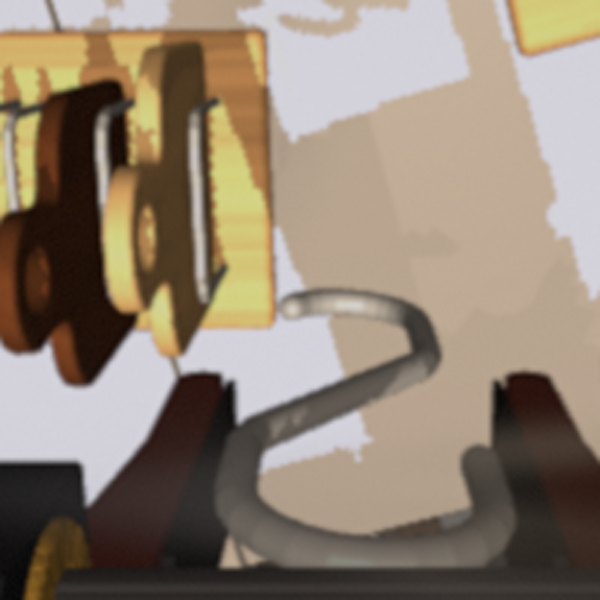

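View pics/z13.png

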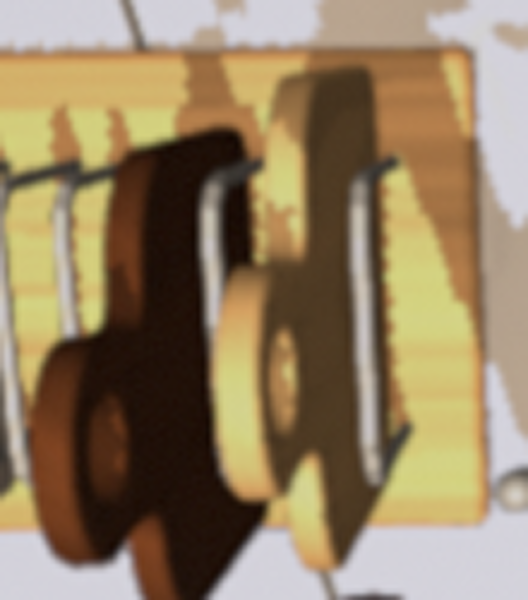

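Run:
```python
from h import *
import pickle
D=pickle.load(open('D7.pkl','rb'));s=D['s'];R=np.array(s['orientation'])
W=(D['wrist'],249.0,179.8);T=(D['side'],298.8,188.8);S=(D['scene'],299.5,197.3)
print(tri([W,T,S]),tri([W,T]),tri([W,S]),tri([T,S]));
for o in(W,T,S):print(onplane(*o,2,150))
# rack top corners in wrist
for u,v in((470,52),(487,522)):
    print(onplane(D['wrist'],190+u/4.8,100+v/4.8,2,12))
# calibrate wrist w/ hook tip: ray vs predicted
print(onplane(D['wrist'],297,201.5,2,194+0),s['ee_pos']+R@ptool((13,0,-110.5)))
print('cam',D['wrist']['xyz'])
```

```text
(array([542.28945364, 171.43315246, 155.61873858]), [1.27, 1.67, 1.59]) (array([541.78513504, 173.42959339, 152.08918545]), [0.34, 0.34]) (array([542.80492709, 171.45753364, 156.93798153]), [1.05, 1.05]) (array([539.37163131, 166.12053682, 160.52648262]), [0.77, 0.77])
[541.19440203 174.17575061 150.        ]
[542.73914522 175.16389469 150.        ]
[549.16482636 176.50951288 150.        ]
[590.21718148 135.08278231  12.        ]
[467.83010584 168.04652865  12.        ]
[520.69805402 131.90366458 194.        ] [527.58955169 123.41021632 234.73729877]
cam [588.6109864   92.68896534 466.84149649]
```

Run:
```python
from h import *
import pickle
D=pickle.load(open('D7.pkl','rb'));s=D['s'];R=np.array(s['orientation'])
def loc(u,v,tz):
    o,k=ray(D['wrist'],u,v);o=R.T@(o-s['ee_pos']);k=R.T@k;return (o+k*(tz-o[2])/k[2]).round(1)
f=lambda u,v:(200+u/3,100+v/3)
print('tip',loc(*f(291,307),69.8)) # expect 0,-13
print('bend top vert axis px ',loc(*f(427,345),49), 'exp 0,15')  # hook z=-90
print('leg',loc(*f(238,480),-16),'exp 0,-18');print('mouth end',loc(*f(480,460),-9),'exp 0,18')
print('crown',loc(*f(370,548),-40.7-3),'exp 0,0')
```

```text
tip [  1.8 -16.4  69.8]
bend top vert axis px  [-0.6 13.  49. ] exp 0,15
leg [ -0.9 -18.8 -16. ] exp 0,-18
mouth end [-0.8 17.7 -9. ] exp 0,18
crown [  2.8   0.5 -43.7] exp 0,0
```

```bash
cat >> h.py <<'E'
F=np.array([541.7,174,150]);YAW=74.9;N=np.array([np.cos(np.radians(YAW)),np.sin(np.radians(YAW)),0])
def goal(dn,z,tilt,lat=0):
    R=tgt(YAW,tilt);L=np.array([N[1],-N[0],0])
    return tcp_for((0,0,-103),F+N*dn+L*lat+[0,0,z-150],R),R
E
python3 - <<'E'
from h import *
p,R=goal(-50,163,0.3);print(p,rel(p,R))
E
```

```text
[533.47089934 143.50159708 222.51746327] (array([  0.2, -33.9,  82.1]), array([-0.302,  0.006, -0.013]))
```

play_rows(commands=[[[0,-4,16,-0.06,0,0,0.3],[0,-10,33,-0.12,0,0,0.3],[0,-18,50,-0.18,0,0,0.3],[0,-26,66,-0.24,0,-0.01,0.3],[0,-34,82,-0.3,0.005,-0.013,0.3]]])

```text
time_s: 5.8
ee_pos: [534.0, 143.9, 222.3]
orientation: [[0.966, -0.249, -0.076], [-0.26, -0.922, -0.286], [0.001, 0.296, -0.955]]
force: [0.2, -0.8, -1.1]
width: 40.7
```

play_rows(commands=[[[0,0,0,0,0,0,0.3],[0,0,0,0,0,0,0.3]]])

```text
time_s: 5.97
ee_pos: [533.5, 144.8, 221.0]
orientation: [[0.966, -0.246, -0.078], [-0.258, -0.923, -0.286], [-0.002, 0.297, -0.955]]
force: [-0.2, 0.4, -1.5]
width: 41.1
```

```bash
cat > look.py <<'E'
from h import *
import pickle,sys
k=sys.argv[1];D={}
for n in('scene','side','wrist'): D[n]=dict(shot(n,n+k+'.png'))
s=r.observe();print(s['time_s'],s['ee_pos'],s['force'],s['width']);D['s']=s;pickle.dump(D,open('D%s.pkl'%k,'wb'))
a=cv2.imread('pics/wrist%s.png'%k)[90:300,190:400];b=cv2.imread('pics/side%s.png'%k)[150:250,255:355];c=cv2.imread('pics/scene%s.png'%k)[150:250,250:350]
f=lambda x,m:cv2.resize(x,(m,m),interpolation=cv2.INTER_CUBIC)
cv2.imwrite('pics/m%s.png'%k,np.hstack([f(a,500),np.vstack([f(b,250),f(c,250)])]))
E
python3 look.py 8; python3 -c "
from h import *
for a in ((-50,163,.3),(-22,163,.3),(4,163,.3)): p,R=goal(*a);print(p,rel(p,R))"
```

```text
6.1167 [534.4908371  143.31583453 223.4632209 ] [-0.21130322  1.00389616 -0.57546724] 40.800901878711294
[533.47089934 143.50159708 222.51746327] (array([-1. , -0.2,  0.9]), array([-0.001, -0.002, -0.001]))
[540.76502558 170.53483075 222.51746327] (array([ -1.1, -27. ,  -7.3]), array([-0.001, -0.002, -0.001]))
[547.5381428  195.63711915 222.51746327] (array([ -1.1, -51.8, -15. ]), array([-0.001, -0.002, -0.001]))
```

View pics/m8.png

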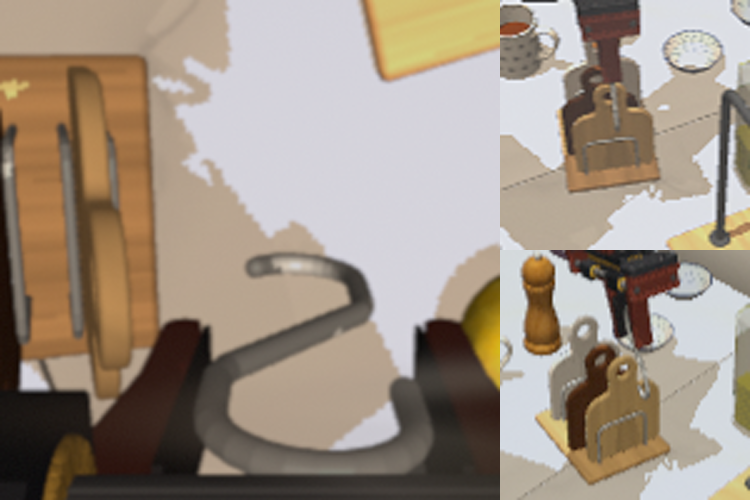

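```bash
python3 - <<'E'
from h import *
import pickle
D=pickle.load(open('D8.pkl','rb'));s=D['s'];R=np.array(s['orientation'])
q=lambda p,n='wrist':((proj(D[n],p)-[190,90])/.42).round(0) if n=='wrist' else proj(D[n],p).round(1)
L=np.array([N[1],-N[0],0])
print('F',q(F),'front-edge',q(F+22*L),q(F-22*L),'top',q(F+[0,0,22]),'back top',q(F+8*N+[0,0,22]))
t=s['ee_pos']+R@ptool((13,0,-110.5));print('tip',t,q(t),'elbow',q(s['ee_pos']+R@ptool((-15,0,-76))))
print('tip lat',(t-F)@L,'n',(t-F)@N)
for n in('side','scene'):print(n,q(F,n),q(t,n))
E
python3 - <<'E'
import cv2,numpy as np
f=lambda x:cv2.resize(x,None,fx=8,fy=8,interpolation=cv2.INTER_CUBIC)
b=cv2.imread('pics/side8.png')[165:235,275:325];c=cv2.imread('pics/scene8.png')[175:245,280:330]
cv2.imwrite('pics/z14.png',np.hstack([f(b),f(c)]))
E
```

```text
F [124. 285.] front-edge [120. 207.] [128. 361.] top [132. 310.] back top [ 99. 313.]
tip [532.52939714 135.43133166 152.92934699] [267. 272.] elbow [375. 311.]
tip lat 1.1933459302266727 n -39.62597708444047
side [298.6 189.1] [300.7 197.1]
scene [298.4 198.7] [305.  204.5]
```

View pics/z14.png

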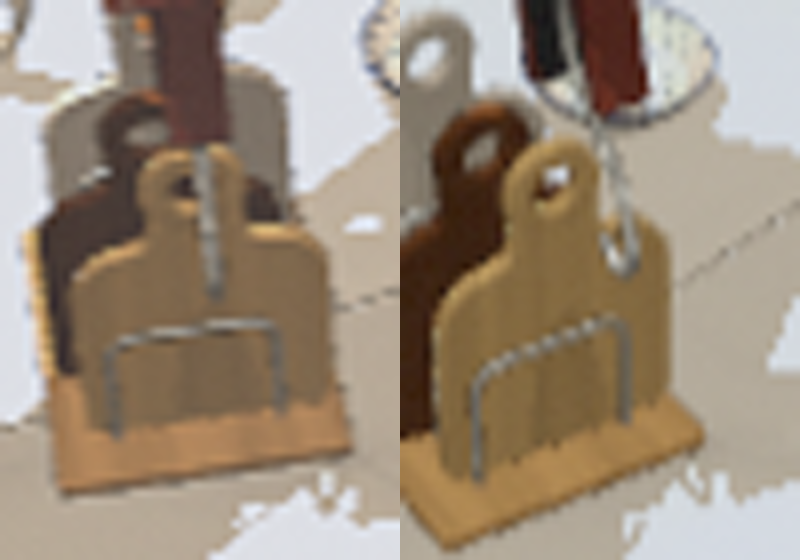

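play_rows(commands=[[[-1,-6,-1,0,0,0,0.3],[-2,-12,-2.5,0,0,0,0.3],[-3,-19,-5,0,0,0,0.3],[-3,-25,-6.5,0,0,0,0.3],[-3,-25,-6.5,0,0,0,0.3]]])

```text
time_s: 6.53
ee_pos: [538.9, 170.3, 222.6]
orientation: [[0.966, -0.25, -0.073], [-0.26, -0.923, -0.284], [0.003, 0.293, -0.956]]
force: [0.2, -0.6, -1.2]
width: 40.9
```

```bash
python3 look.py 9
python3 - <<'E'
from h import *
import pickle
D=pickle.load(open('D9.pkl','rb'));s=D['s'];R=np.array(s['orientation'])
q=lambda p:((proj(D['wrist'],p)-[190,90])/.42).round(0)
L=np.array([N[1],-N[0],0])
t=s['ee_pos']+R@ptool((13,0,-110.5));print('F',q(F),'tip',t,q(t),'tip lat',(t-F)@L,'n',(t-F)@N)
c=s['ee_pos']+R@ptool((0,0,-103));print('C',c)
for a in ((-10,163,.3),(4,163,.3)): p,R=goal(*a,-1.5);print(p,rel(p,R))
f=lambda x:cv2.resize(x,None,fx=8,fy=8,interpolation=cv2.INTER_CUBIC)
b=cv2.imread('pics/side9.png')[165:235,275:325];c=cv2.imread('pics/scene9.png')[175:245,280:330]
cv2.imwrite('pics/z15.png',np.hstack([f(b),f(c)]))
E
```

```text
6.6833 [538.27580004 169.08303386 222.260644  ] [ 0.60550922  0.27044099 -0.27124571] 41.10558736214844
F [218. 269.] tip [536.30288545 161.17929677 151.72924285] [267. 273.] tip lat -1.8709153921152504 n -13.784010756141589
C [533.61791798 151.32570156 162.72686128]
[542.44287074 182.51125908 222.51746327] (array([  0.5, -13.4,  -4.4]), array([-0.001, -0.002, -0.001]))
[546.08993386 196.02787591 222.51746327] (array([  0.5, -26.7,  -8.5]), array([-0.001, -0.002, -0.001]))
```

View pics/m9.png

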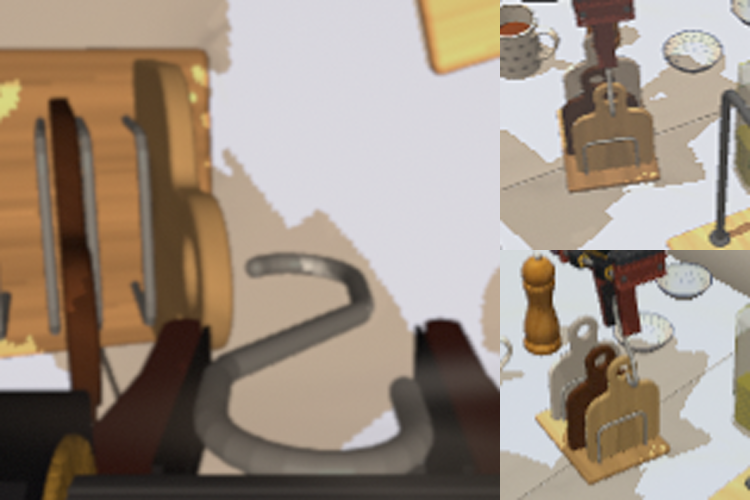

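View pics/z15.png

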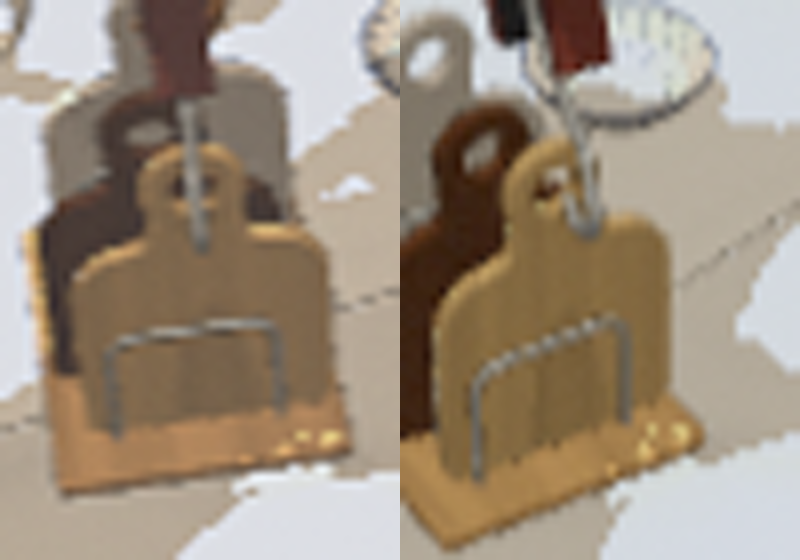

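play_rows(commands=[[[0.5,-4,-1.5,0,0,0,0.3],[0.5,-8,-2.5,0,0,0,0.3],[0.5,-12,-4,0,0,0,0.3],[0.5,-16,-5,0,0,0,0.3],[0.5,-16,-5,0,0,0,0.3]]])

```text
time_s: 7.1
ee_pos: [543.5, 186.1, 222.2]
orientation: [[0.966, -0.249, -0.074], [-0.26, -0.923, -0.285], [0.002, 0.294, -0.956]]
force: [-0.6, 0.3, 0.6]
width: 40.8
```

```bash
cat > chk.py <<'E'
from h import *
import pickle,sys
k=sys.argv[1]
D=pickle.load(open('D%s.pkl'%k,'rb'));s=D['s'];R=np.array(s['orientation'])
q=lambda p:((proj(D['wrist'],p)-[190,90])/.42).round(0)
L=np.array([N[1],-N[0],0])
t=s['ee_pos']+R@ptool((13,0,-110.5));print('F',q(F),'tip',t,q(t),'tip lat',(t-F)@L,'n',(t-F)@N)
c=s['ee_pos']+R@ptool((0,0,-103));print('C',c,'Cn',(c-F)@N)
f=lambda x:cv2.resize(x,None,fx=8,fy=8,interpolation=cv2.INTER_CUBIC)
b=cv2.imread('pics/side%s.png'%k)[165:235,275:325];c=cv2.imread('pics/scene%s.png'%k)[175:245,280:330]
cv2.imwrite('pics/n%s.png'%k,np.hstack([f(b),f(c)]))
E
python3 look.py 10;python3 chk.py 10
```

```text
7.25 [543.06607445 185.17268823 222.23477224] [-0.44439332 -0.34786536 -0.05410191] 40.649995783480094
F [275. 266.] tip [541.0779313  177.25461971 151.70540618] [267. 273.] tip lat -1.4484334114122261 n 2.9801945581906386
C [538.39729928 167.40273036 162.70561018] Cn -7.229851701898473
```

View pics/m10.png

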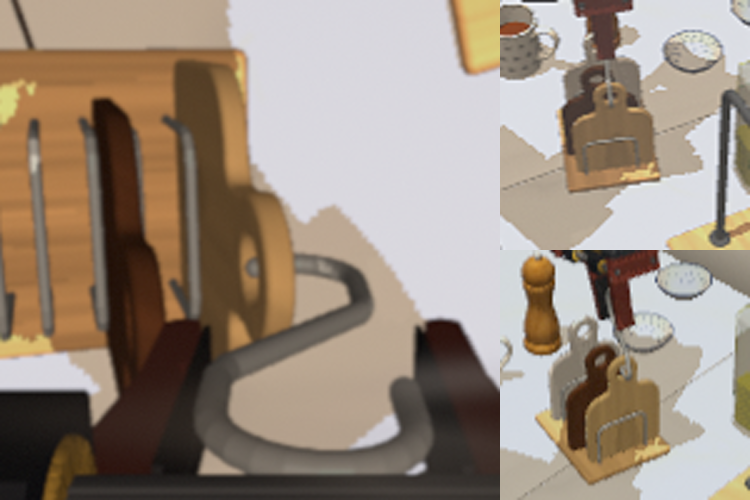

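View pics/n10.png

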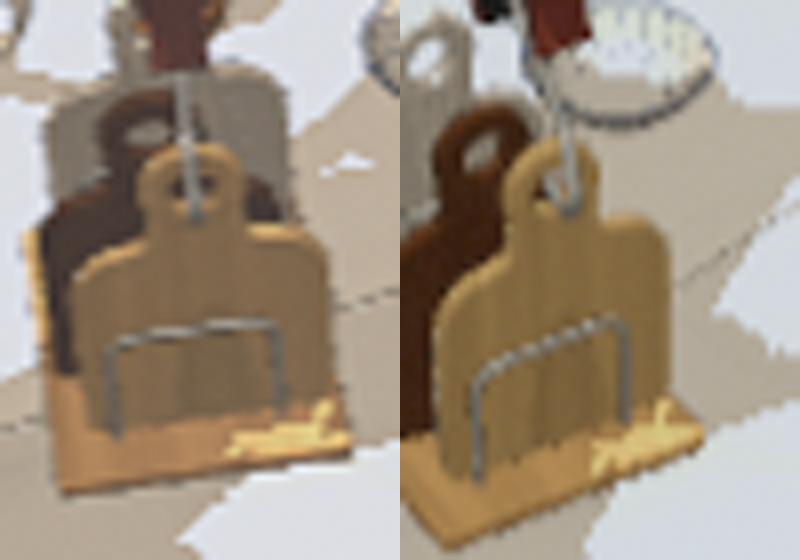

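play_rows(commands=[[[0,-3,-1,0,0,0,0.3],[0,-6,-2,0,0,0,0.3],[0,-9,-3,0,0,0,0.3],[0,-9,-3,0,0,0,0.3]]])

```text
time_s: 7.58
ee_pos: [545.8, 195.0, 222.5]
orientation: [[0.966, -0.249, -0.074], [-0.26, -0.923, -0.285], [0.002, 0.294, -0.956]]
force: [-0.1, 0.4, -0.4]
width: 41.2
```

```bash
python3 look.py 11;python3 chk.py 11; python3 -c "
from h import *
for a in ((3,163,.3),(3,163,.2),(3,163,.1),(3,163,.03),(3,190,.03)): p,R=goal(*a,-1);print(p,rel(p,R))"
```

```text
7.7333 [545.54388748 194.39394741 222.43355936] [-0.2115471   0.9064538  -1.42875247] 40.992206090112404
F [307. 263.] tip [543.5560783  186.46951508 151.90489861] [267. 273.] tip lat -1.4563720954463248 n 12.522492294221928
C [540.87706512 176.61816771 162.90598234] Cn 2.3133910171070626
[546.31216567 194.93215103 222.51746327] (array([ 0.6, -0.7, -0.3]), array([-0.001, -0.002, -0.   ]))
[544.74033107 189.10667303 224.0581478 ] (array([0.6, 5.6, 0. ]), array([ 0.099, -0.002, -0.   ]))
[543.13628043 183.16179708 224.9887595 ] (array([ 0.6, 11.7,  0.9]), array([ 0.199, -0.002, -0.   ]))
[542.00285079 178.96112009 225.2719671 ] (array([ 0.6, 16. ,  2. ]), array([ 0.269, -0.002, -0.   ]))
[542.00285079 178.96112009 252.2719671 ] (array([  0.7,  23.9, -23.8]), array([ 0.269, -0.002, -0.   ]))
```

View pics/m11.png

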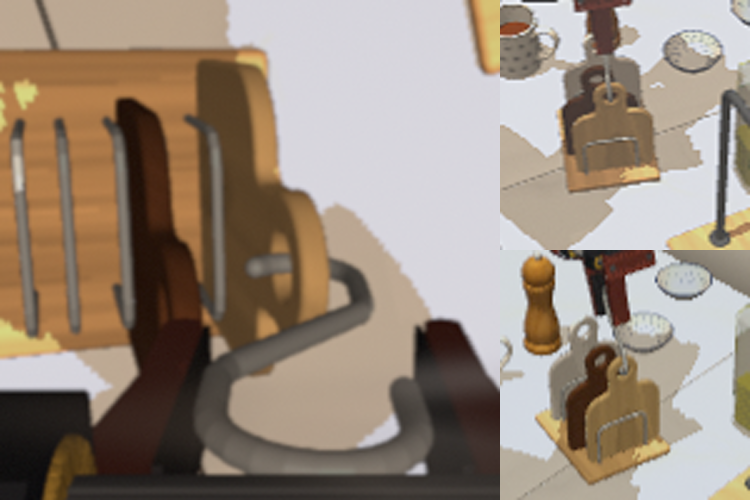

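play_rows(commands=[[[0.5,5,0,0.08,0,0,0.3],[0.5,9.5,0.5,0.16,0,0,0.3],[0.5,14,1.5,0.24,0,0,0.3],[0.5,18,2.5,0.3,0,0,0.3],[0.5,18,2.5,0.3,0,0,0.3]]])

```text
time_s: 8.15
ee_pos: [540.5, 174.5, 225.9]
orientation: [[0.965, -0.263, 0.003], [-0.263, -0.965, 0.001], [0.002, -0.002, -1.0]]
force: [-1.0, -0.6, -0.8]
width: 41.1
```

```bash
python3 look.py 12;python3 chk.py 12; python3 -c "
from h import *
for a in ((3,163,.0),(4,180,0)): p,R=goal(*a,-1);print(p,rel(p,R))"
```

```text
8.3 [541.47425957 176.77954993 225.50925878] [-0.09614309  0.50455121 -0.76965875] 40.981533237052524
F [319. 265.] tip [545.00123691 189.24573173 155.70098748] [264. 273.] tip lat -0.7843279719972195 n 15.579323819493975
C [541.59355145 176.70535042 163.20941718] Cn 2.5842114625460093
[541.5160409 177.1569224 225.3      ] (array([-0.1, -0.4,  0.2]), array([ 0.001, -0.002, -0.001]))
[541.7765454  178.12239503 242.3       ] (array([ -0. ,  -1.4, -16.8]), array([ 0.001, -0.002, -0.001]))
```

View pics/m12.png

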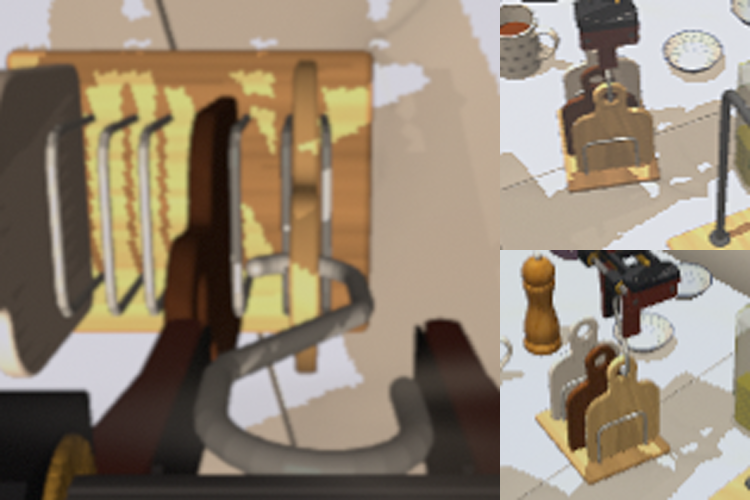

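play_rows(commands=[[[0,0,-4,0,0,0,0.3],[0,0,-8,0,0,0,0.3],[0,0,-12,0,0,0,0.3],[0,0,-18,0,0,0,0.3],[0,0,-24,0,0,0,0.3]]], newtons=40)

```text
time_s: 8.72
ee_pos: [541.3, 177.3, 249.8]
orientation: [[0.966, -0.26, 0.001], [-0.26, -0.966, -0.001], [0.002, 0.001, -1.0]]
force: [0.6, 0.3, -1.7]
width: 40.6
```

```bash
python3 look.py 13;python3 chk.py 13
```

```text
8.8667 [541.90092016 177.06348272 250.25232869] [ 0.68034167  0.696767   -1.3894443 ] 40.4732417594329
F [323. 247.] tip [545.51908244 189.5449119  180.45144884] [268. 274.] tip lat -0.3623000599129829 n 16.003075180399016
C [542.1047999 177.0020248 187.9526926] Cn 3.0038249810118454
```

View pics/m13.png

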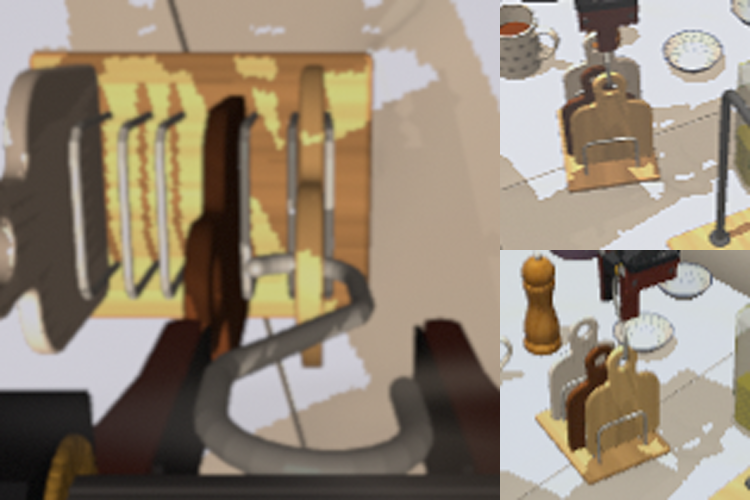

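play_rows(commands=[[[0,0,-10,0,0,0,0.3],[0,0,-24,0,0,0,0.3],[0,0,-40,0,0,0,0.3],[0,0,-56,0,0,0,0.3],[0,0,-68,0,0,0,0.3]]])

```text
time_s: 9.28
ee_pos: [541.9, 177.2, 320.1]
orientation: [[0.965, -0.261, 0.004], [-0.261, -0.965, -0.001], [0.005, -0.0, -1.0]]
force: [-0.0, -0.3, -1.6]
width: 40.9
```

play_rows(commands=[[[0,0,-8,0,0,0,0.3],[0,0,-18,0,0,0,0.3],[0,0,-28,0,0,0,0.3],[0,0,-36,0,0,0,0.3],[0,0,-40,0,0,0,0.3]]])

```text
time_s: 9.7
ee_pos: [542.1, 177.2, 361.4]
orientation: [[0.965, -0.261, 0.006], [-0.261, -0.965, -0.001], [0.006, -0.001, -1.0]]
force: [0.2, 0.1, -1.4]
width: 40.8
```

```bash
python3 look.py 14;python3 chk.py 14
```

```text
9.85 [541.79735015 177.17262217 360.13484453] [-1.02211265  0.61400513 -1.5192728 ] 40.8720226953037
F [320. 188.] tip [545.50725896 189.66960711 290.34156446] [268. 274.] tip lat -0.40619897194386845 n 16.120384927690786
C [542.0818233  177.1253996  297.83551191] Cn 3.1169544667223126
```

View pics/m14.png

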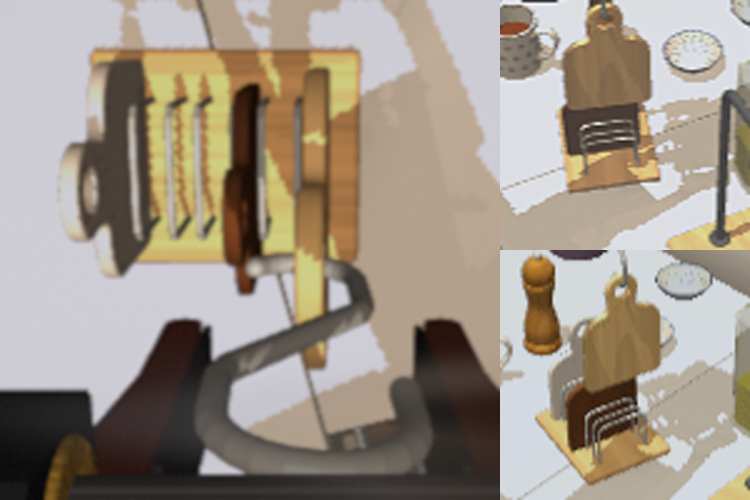

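View pics/scene14.png

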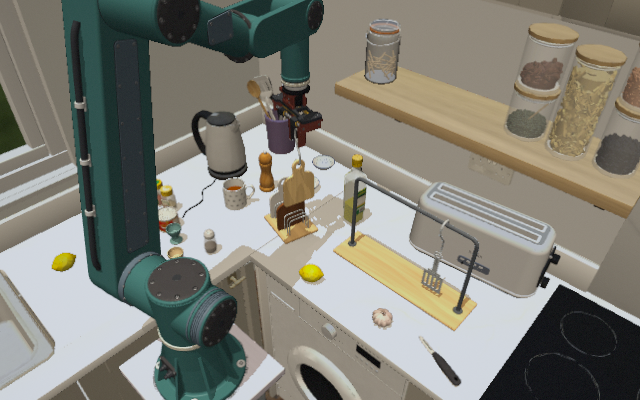

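```bash
cat > tr.py <<'E'
from h import *
import sys
x,y,z,yaw,n=map(float,sys.argv[1:6]);k=int(sys.argv[6]) if len(sys.argv)>6 else 5
s=r.observe();d,w=rel((x,y,z),tgt(yaw,0));print(s['ee_pos'].round(1),s['force'].round(1),'full',d,w)
p0=s['ee_pos'];R0=np.array(s['orientation'])
print([[*(np.round(d*min(i/n,1),1).tolist()),*(np.round(w*min(i/n,1),3).tolist()),0.3] for i in range(1,k+1)])
E
python3 tr.py 515 -125 335 179.5 26
```

```text
[541.8 177.2 360.1] [-1.   0.6 -1.5] full [ 52.8 298.7  25.2] [ 0.004 -0.004 -1.826]
[[2.0, 11.5, 1.0, 0.0, -0.0, -0.07, 0.3], [4.1, 23.0, 1.9, 0.0, -0.0, -0.14, 0.3], [6.1, 34.5, 2.9, 0.0, -0.0, -0.211, 0.3], [8.1, 46.0, 3.9, 0.001, -0.001, -0.281, 0.3], [10.2, 57.4, 4.8, 0.001, -0.001, -0.351, 0.3]]
```

play_rows(commands=[[[0.5,3,0,0,0,-0.02,0.3],[1.5,9,0,0,0,-0.06,0.3],[3,18,1,0,0,-0.12,0.3],[5,29,2,0,0,-0.19,0.3],[7,40,3,0,0,-0.26,0.3]]])

```text
time_s: 10.27
ee_pos: [537.5, 136.4, 356.1]
orientation: [[1.0, -0.0, 0.003], [-0.0, -1.0, -0.001], [0.003, 0.001, -1.0]]
force: [0.1, -0.6, -2.6]
width: 40.7
```

```bash
python3 tr.py 515 -125 335 179.5 22
```

```text
[537.5 136.4 356.1] [ 0.1 -0.6 -2.6] full [-22.6 261.4  21.3] [ 3.000e-03 -1.000e-03 -1.562e+00]
[[-1.0, 11.9, 1.0, 0.0, -0.0, -0.071, 0.3], [-2.1, 23.8, 1.9, 0.0, -0.0, -0.142, 0.3], [-3.1, 35.6, 2.9, 0.0, -0.0, -0.213, 0.3], [-4.1, 47.5, 3.9, 0.001, -0.0, -0.284, 0.3], [-5.1, 59.4, 4.8, 0.001, -0.0, -0.355, 0.3]]
```

play_rows(commands=[[[-1,12,1,0,0,-0.07,0.3],[-2,24,2,0,0,-0.14,0.3],[-3,36,3,0,0,-0.21,0.3],[-4,48,4,0,0,-0.28,0.3],[-5,60,5,0,0,-0.36,0.3]]])

```text
time_s: 10.68
ee_pos: [532.0, 75.8, 350.1]
orientation: [[0.935, 0.355, 0.001], [0.355, -0.935, -0.001], [0.001, 0.001, -1.0]]
force: [0.8, 0.3, -1.1]
width: 40.8
```

```bash
python3 tr.py 515 -125 335 179.5 17
```

```text
[532.   75.8 350.1] [ 0.8  0.3 -1.1] full [-87.2 181.6  15.3] [ 1.000e-03  0.000e+00 -1.199e+00]
[[-5.1, 10.7, 0.9, 0.0, 0.0, -0.071, 0.3], [-10.3, 21.4, 1.8, 0.0, 0.0, -0.141, 0.3], [-15.4, 32.0, 2.7, 0.0, 0.0, -0.212, 0.3], [-20.5, 42.7, 3.6, 0.0, 0.0, -0.282, 0.3], [-25.6, 53.4, 4.5, 0.0, 0.0, -0.353, 0.3]]
```

play_rows(commands=[[[-5,11,1,0,0,-0.07,0.3],[-10,21,2,0,0,-0.14,0.3],[-15,32,3,0,0,-0.21,0.3],[-20,43,4,0,0,-0.28,0.3],[-25,53,5,0,0,-0.35,0.3]]])

```text
time_s: 11.1
ee_pos: [526.9, 16.7, 344.2]
orientation: [[0.754, 0.657, -0.001], [0.657, -0.754, -0.001], [-0.001, 0.0, -1.0]]
force: [1.1, -0.4, -1.9]
width: 40.9
```

```bash
python3 tr.py 515 -125 335 179.5 12; python3 look.py 15
```

```text
[526.9  16.7 344.2] [ 1.1 -0.4 -1.9] full [-102.1   99.     9.4] [-0.     0.001 -0.845]
[[-8.5, 8.2, 0.8, -0.0, 0.0, -0.07, 0.3], [-17.0, 16.5, 1.6, -0.0, 0.0, -0.141, 0.3], [-25.5, 24.8, 2.4, -0.0, 0.0, -0.211, 0.3], [-34.0, 33.0, 3.1, -0.0, 0.0, -0.282, 0.3], [-42.5, 41.2, 3.9, -0.0, 0.0, -0.352, 0.3]]
11.25 [527.00825384  17.01355582 344.4577059 ] [-0.66445742 -0.15102259 -1.13605074] 40.73558396368519
```

View pics/side15.png

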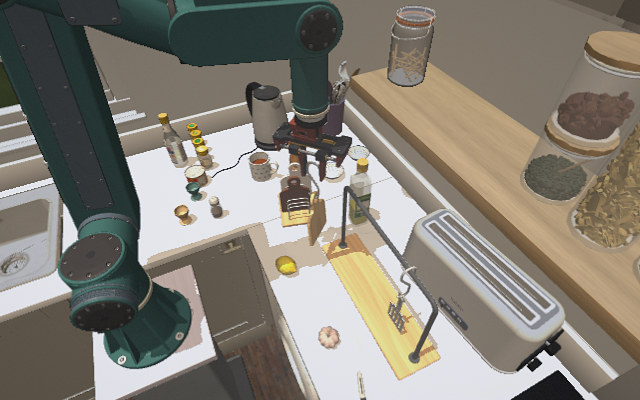

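play_rows(commands=[[[-4,4,0.5,0,0,-0.05,0.3],[-12,11,1,0,0,-0.11,0.3],[-20,19,2,0,0,-0.18,0.3],[-28,27,3,0,0,-0.25,0.3],[-36,35,4,0,0,-0.32,0.3]]])

```text
time_s: 11.67
ee_pos: [522.4, -32.4, 340.1]
orientation: [[0.513, 0.858, -0.001], [0.858, -0.513, -0.0], [-0.0, -0.001, -1.0]]
force: [0.5, -0.2, -1.3]
width: 40.7
```

```bash
python3 tr.py 515 -125 335 179.5 9
```

```text
[522.4 -32.4 340.1] [ 0.5 -0.2 -1.3] full [-83.3  41.1   5.2] [-0.001  0.    -0.53 ]
[[-9.3, 4.6, 0.6, -0.0, 0.0, -0.059, 0.3], [-18.5, 9.1, 1.2, -0.0, 0.0, -0.118, 0.3], [-27.8, 13.7, 1.7, -0.0, 0.0, -0.177, 0.3], [-37.0, 18.3, 2.3, -0.0, 0.0, -0.236, 0.3], [-46.3, 22.8, 2.9, -0.001, 0.0, -0.294, 0.3]]
```

play_rows(commands=[[[-9,5,0.5,0,0,-0.06,0.3],[-18,9,1,0,0,-0.12,0.3],[-27,14,2,0,0,-0.18,0.3],[-36,18,2,0,0,-0.24,0.3],[-45,23,3,0,0,-0.3,0.3]]])

```text
time_s: 12.08
ee_pos: [519.1, -82.3, 337.0]
orientation: [[0.235, 0.972, -0.001], [0.972, -0.235, 0.001], [0.0, -0.001, -1.0]]
force: [-0.2, 0.7, -1.8]
width: 41.0
```

```bash
python3 tr.py 515 -125 335 179.5 6
```

```text
[519.1 -82.3 337. ] [-0.2  0.7 -1.8] full [-42.5   6.1   1.9] [-0.001 -0.001 -0.229]
[[-7.1, 1.0, 0.3, -0.0, -0.0, -0.038, 0.3], [-14.2, 2.0, 0.6, -0.0, -0.0, -0.076, 0.3], [-21.2, 3.0, 1.0, -0.0, -0.0, -0.114, 0.3], [-28.3, 4.1, 1.3, -0.001, -0.001, -0.153, 0.3], [-35.4, 5.1, 1.6, -0.001, -0.001, -0.191, 0.3]]
```

play_rows(commands=[[[-9,1,0.5,0,0,-0.05,0.3],[-18,2,1,0,0,-0.1,0.3],[-27,4,1.5,0,0,-0.15,0.3],[-35,5,2,0,0,-0.19,0.3],[-40,6,2,0,0,-0.22,0.3]]])

```text
time_s: 12.5
ee_pos: [515.4, -122.4, 334.5]
orientation: [[0.018, 1.0, -0.002], [1.0, -0.018, 0.001], [0.001, -0.002, -1.0]]
force: [-0.5, 0.4, -2.6]
width: 41.1
```

play_rows(commands=[[[0,0,0,0,0,0,0.3],[0,0,0,0,0,0,0.3],[0,0,0,0,0,0,0.3]]])

```text
time_s: 12.75
ee_pos: [515.6, -121.6, 334.3]
orientation: [[0.019, 1.0, -0.002], [1.0, -0.019, 0.002], [0.002, -0.002, -1.0]]
force: [-0.4, -0.3, -1.4]
width: 40.8
```

```bash
python3 tr.py 565 -125 288 179.5 6; python3 look.py 16
python3 - <<'E'
import cv2,numpy as np
b=cv2.imread('pics/side16.png')[120:340,270:450];c=cv2.imread('pics/scene16.png')[140:320,320:480]
f=lambda x:cv2.resize(x,(400,int(x.shape[0]*400/x.shape[1])),interpolation=cv2.INTER_CUBIC)[:450]
cv2.imwrite('pics/z16.png',np.hstack([f(b),f(c)]))
E
```

```text
[ 515.6 -121.6  334.3] [-0.4 -0.3 -1.4] full [-2.5 49.6 46.2] [-0.002 -0.002 -0.011]
[[-0.4, 8.3, 7.7, -0.0, -0.0, -0.002, 0.3], [-0.8, 16.5, 15.4, -0.001, -0.001, -0.004, 0.3], [-1.2, 24.8, 23.1, -0.001, -0.001, -0.006, 0.3], [-1.7, 33.1, 30.8, -0.001, -0.001, -0.007, 0.3], [-2.1, 41.3, 38.5, -0.002, -0.002, -0.009, 0.3]]
12.9 [ 515.52473173 -121.78589075  334.4789916 ] [ 0.30892518  0.81154013 -2.07611525] 40.866515885085555
```

View pics/z16.png

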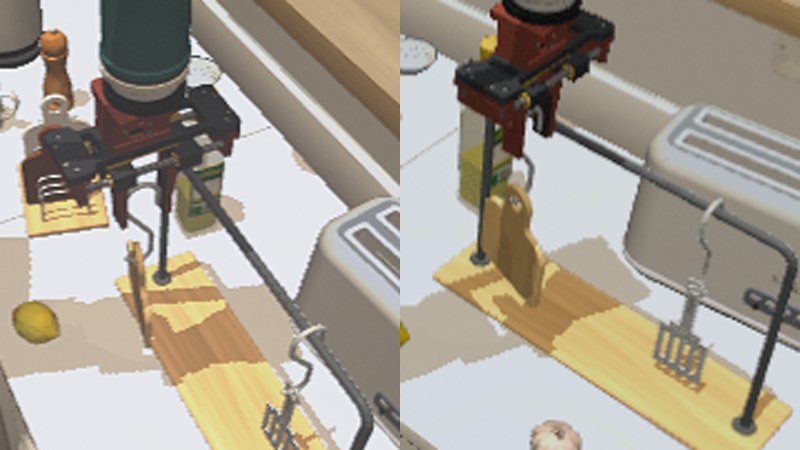

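View pics/wrist16.png

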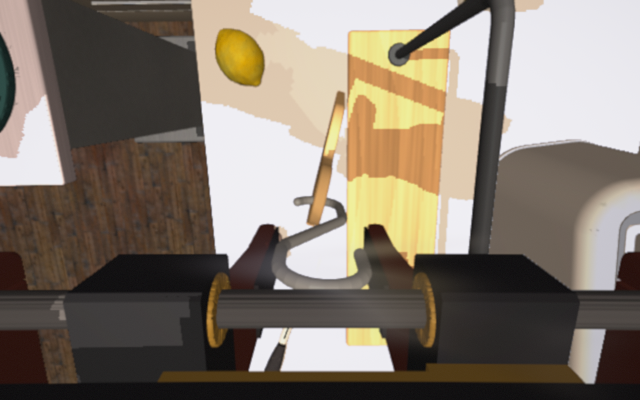

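play_rows(commands=[[[0,4,4,0,0,0,0.3],[-1,12,12,0,0,0,0.3],[-2,22,22,0,0,-0.005,0.3],[-3,32,32,0,0,-0.01,0.3],[-3,39,41,0,0,-0.01,0.3]]])

```text
time_s: 13.32
ee_pos: [555.7, -125.6, 291.5]
orientation: [[0.008, 1.0, -0.002], [1.0, -0.008, 0.002], [0.002, -0.002, -1.0]]
force: [0.1, -0.2, -2.5]
width: 41.2
```

play_rows(commands=[[[0,4,4,0,0,0,0.3],[0,5,5,0,0,0,0.3],[0,5,5,0,0,0,0.3],[0,5,5,0,0,0,0.3]]])

```text
time_s: 13.65
ee_pos: [560.6, -125.7, 286.5]
orientation: [[0.008, 1.0, -0.003], [1.0, -0.008, 0.002], [0.002, -0.003, -1.0]]
force: [-0.5, -0.3, -2.4]
width: 40.8
```

```bash
python3 tr.py 610 -125 287.5 179.5 6; python3 look.py 17
python3 - <<'E'
import cv2,numpy as np
b=cv2.imread('pics/side17.png')[120:340,270:450];c=cv2.imread('pics/scene17.png')[140:320,320:480]
f=lambda x:cv2.resize(x,(400,int(x.shape[0]*400/x.shape[1])),interpolation=cv2.INTER_CUBIC)[:450]
cv2.imwrite('pics/z17.png',np.hstack([f(b),f(c)]))
E
```

```text
[ 560.6 -125.7  286.5] [-0.5 -0.3 -2.4] full [ 1.  49.4 -1.2] [-0.003 -0.002  0.001]
[[0.2, 8.2, -0.2, -0.0, -0.0, 0.0, 0.3], [0.3, 16.5, -0.4, -0.001, -0.001, 0.0, 0.3], [0.5, 24.7, -0.6, -0.002, -0.001, 0.0, 0.3], [0.7, 32.9, -0.8, -0.002, -0.001, 0.001, 0.3], [0.8, 41.2, -1.0, -0.002, -0.002, 0.001, 0.3]]
13.8 [ 560.68196853 -125.81326257  287.19231958] [ 0.00474645 -0.7754014  -1.74355084] 40.904668134835326
```

View pics/z17.png

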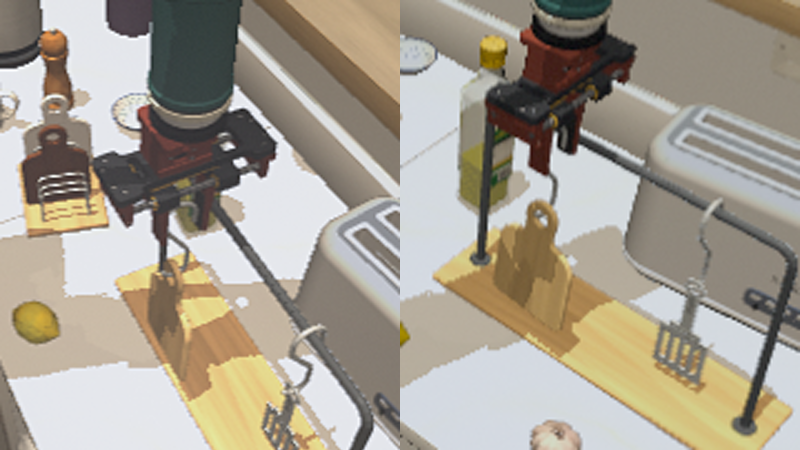

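View pics/wrist17.png

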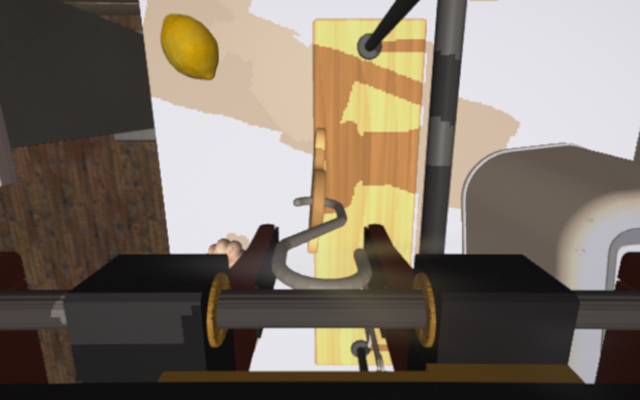

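play_rows(commands=[[[0,2,-4,0,0,0,0.3],[0,6,-8,0,0,0,0.3],[0,12,-9.5,0,0,0,0.3],[0.5,20,-9.5,0,0,0,0.3],[1,28,-9.5,0,0,0,0.3]]])

```text
time_s: 14.22
ee_pos: [589.8, -125.1, 297.1]
orientation: [[0.008, 1.0, -0.001], [1.0, -0.008, 0.001], [0.001, -0.001, -1.0]]
force: [-0.3, -0.4, -1.3]
width: 40.8
```

```bash
python3 tr.py 607 -125 296.5 179.5 5
```

```text
[ 589.8 -125.1  297.1] [-0.3 -0.4 -1.3] full [ 0.2 17.2  0.6] [-0.001 -0.001  0.001]
[[0.0, 3.4, 0.1, -0.0, -0.0, 0.0, 0.3], [0.1, 6.9, 0.2, -0.0, -0.0, 0.0, 0.3], [0.1, 10.3, 0.4, -0.001, -0.001, 0.001, 0.3], [0.2, 13.8, 0.5, -0.001, -0.001, 0.001, 0.3], [0.2, 17.2, 0.6, -0.001, -0.001, 0.001, 0.3]]
```

play_rows(commands=[[[0,6,0,0,0,0,0.3],[0,11,0,0,0,0,0.3],[0,15,0,0,0,0,0.3],[0,16.5,0,0,0,0,0.3],[0,16.5,0,0,0,0,0.3]]])

```text
time_s: 14.63
ee_pos: [606.5, -125.2, 296.7]
orientation: [[0.008, 1.0, -0.001], [1.0, -0.008, 0.001], [0.001, -0.001, -1.0]]
force: [-0.1, -0.4, -2.7]
width: 40.9
```

```bash
python3 tr.py 607 -125 296.5 179.5 5;python3 look.py 18
```

```text
[ 606.5 -125.2  296.7] [-0.1 -0.4 -2.7] full [0.2 0.5 0.2] [-0.001 -0.001  0.001]
[[0.0, 0.1, 0.0, -0.0, -0.0, 0.0, 0.3], [0.1, 0.2, 0.1, -0.0, -0.0, 0.0, 0.3], [0.1, 0.3, 0.1, -0.001, -0.001, 0.001, 0.3], [0.2, 0.4, 0.2, -0.001, -0.001, 0.001, 0.3], [0.2, 0.5, 0.2, -0.001, -0.001, 0.001, 0.3]]
14.7833 [ 605.88588999 -125.09949864  296.92979881] [-0.25582607  0.49277787 -1.52733354] 40.770190211523875
```

View pics/wrist18.png

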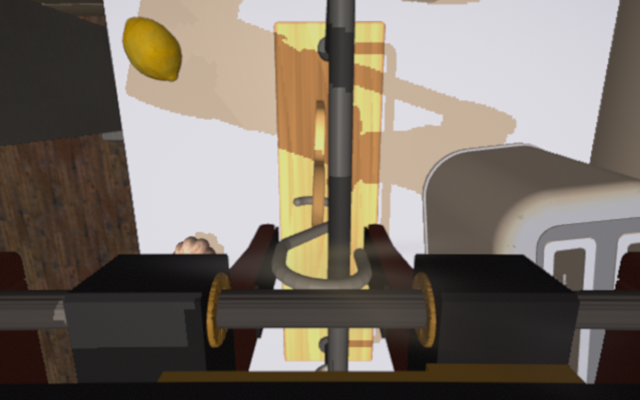

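play_rows(commands=[[[0,1.5,4,0,0,0,0.3],[0,5,9,0,0,0,0.3],[0,8,16,0,0,0,0.3],[0,9,24,0,0,0,0.3],[0,9,31,0,0,0,0.3]]])

```text
time_s: 15.2
ee_pos: [614.9, -125.1, 264.6]
orientation: [[0.008, 1.0, -0.002], [1.0, -0.008, 0.001], [0.001, -0.002, -1.0]]
force: [0.4, -0.1, -2.4]
width: 40.6
```

```bash
python3 tr.py 615.5 -125 250 179.5 5;python3 look.py 19
python3 - <<'E'
import cv2,numpy as np
b=cv2.imread('pics/side19.png')[120:340,270:450];c=cv2.imread('pics/scene19.png')[140:320,320:480]
f=lambda x:cv2.resize(x,(400,int(x.shape[0]*400/x.shape[1])),interpolation=cv2.INTER_CUBIC)[:450]
cv2.imwrite('pics/z19.png',np.hstack([f(b),f(c)]))
E
```

```text
[ 614.9 -125.1  264.6] [ 0.4 -0.1 -2.4] full [ 0.1  0.7 14.6] [-0.002 -0.001  0.001]
[[0.0, 0.1, 2.9, -0.0, -0.0, 0.0, 0.3], [0.0, 0.3, 5.8, -0.001, -0.0, 0.0, 0.3], [0.1, 0.4, 8.8, -0.001, -0.001, 0.001, 0.3], [0.1, 0.6, 11.7, -0.002, -0.001, 0.001, 0.3], [0.1, 0.7, 14.6, -0.002, -0.001, 0.001, 0.3]]
15.35 [ 614.12670966 -124.84504349  264.615298  ] [ 0.07452554  0.11997948 -0.73504626] 40.25487374438447
```

View pics/wrist19.png

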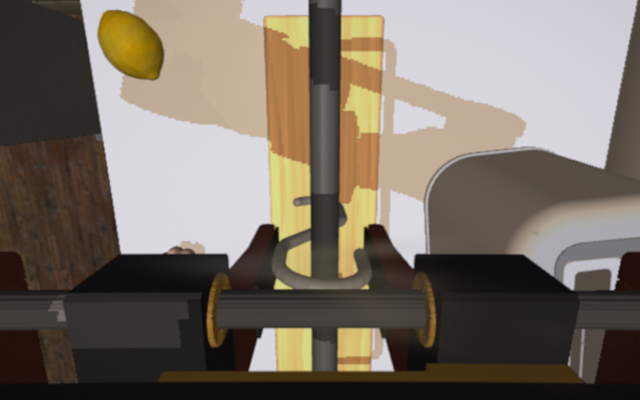

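View pics/z19.png

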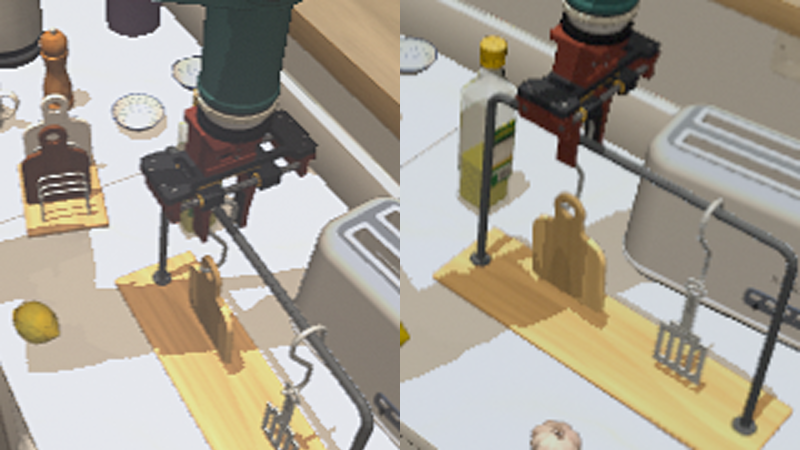

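play_rows(commands=[[[0,1,4,0,0,0,0.3],[0,1.5,8,0,0,0,0.3],[0,1.5,11,0,0,0,0.3],[0,1.5,13,0,0,0,0.3],[0,1.5,13.5,0,0,0,0.3]]])

```text
time_s: 15.77
ee_pos: [615.4, -124.8, 250.7]
orientation: [[0.008, 1.0, -0.004], [1.0, -0.008, 0.002], [0.002, -0.004, -1.0]]
force: [0.4, 0.2, -1.5]
width: 40.7
```

play_rows(commands=[[[0,0,0,0,0,0,0.3],[0,0,0,0,0,0,0.3],[0,0,0,0,0,0,0.3],[0,0,0,0,0,0,0.3],[0,0,0,0,0,0,0.3]]])

```text
time_s: 16.18
ee_pos: [615.5, -124.9, 250.9]
orientation: [[0.008, 1.0, -0.004], [1.0, -0.008, 0.002], [0.002, -0.004, -1.0]]
force: [-0.3, 0.1, -2.1]
width: 40.9
```

play_rows(commands=[[[0,0,0.7,0,0,0,0.3],[0,0,1.4,0,0,0,0.3],[0,0,1.4,0,0,0,0.3],[0,0,1.4,0,0,0,0.3]]])

```text
time_s: 16.52
ee_pos: [615.7, -124.9, 250.0]
orientation: [[0.008, 1.0, -0.003], [1.0, -0.008, 0.002], [0.002, -0.003, -1.0]]
force: [-1.4, 0.5, 1.1]
width: 40.8
```

play_rows(commands=[[[0,0,0.5,0,0,0,0.3],[0,0,0.5,0,0,0,0.3],[0,0,0.5,0,0,0,0.3]]])

```text
time_s: 16.77
ee_pos: [615.7, -124.9, 249.9]
orientation: [[0.008, 1.0, -0.003], [1.0, -0.008, 0.002], [0.002, -0.003, -1.0]]
force: [-1.4, 0.2, 3.4]
width: 40.8
```

play_rows(commands=[[[0,0,0,0,0,0,0.3],[0,0,-0.3,0,0,0,0.3],[0,0,-0.3,0,0,0,0.45],[0,0,-0.3,0,0,0,0.5],[0,0,-0.3,0,0,0,0.52]]])

```text
time_s: 17.18
ee_pos: [615.9, -125.0, 249.9]
orientation: [[0.008, 1.0, -0.003], [1.0, -0.008, 0.002], [0.002, -0.003, -1.0]]
force: [0.4, 0.1, -0.1]
width: 45.3
```

play_rows(commands=[[[0,0,0,0,0,0,0.56],[0,0,0,0,0,0,0.6],[0,0,0,0,0,0,0.7],[0,0,0,0,0,0,0.8],[0,0,0,0,0,0,0.85]]])

```text
time_s: 17.6
ee_pos: [615.9, -125.0, 249.9]
orientation: [[0.008, 1.0, -0.003], [1.0, -0.008, 0.002], [0.002, -0.003, -1.0]]
force: [0.9, 0.1, 0.1]
width: 69.3
```

```bash
python3 look.py 20
python3 - <<'E'
import cv2,numpy as np
b=cv2.imread('pics/side20.png')[120:340,270:450];c=cv2.imread('pics/scene20.png')[140:320,320:480]
f=lambda x:cv2.resize(x,(400,int(x.shape[0]*400/x.shape[1])),interpolation=cv2.INTER_CUBIC)[:450]
cv2.imwrite('pics/z20.png',np.hstack([f(b),f(c)]))
E
```

```text
17.75 [ 615.86933146 -124.94719671  249.91789595] [ 0.48568882  0.21470426 -0.33768229] 74.71802877309615
```

View pics/wrist20.png

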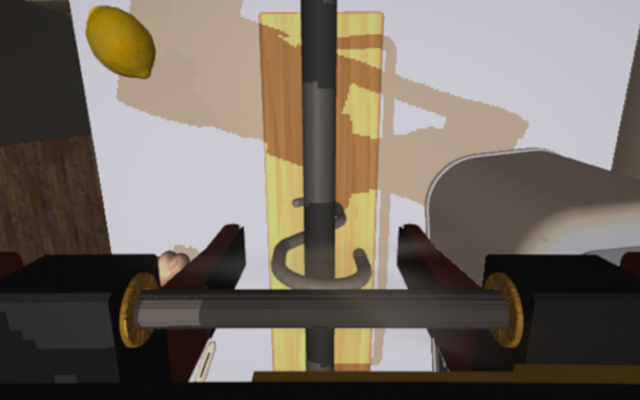

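View pics/z20.png

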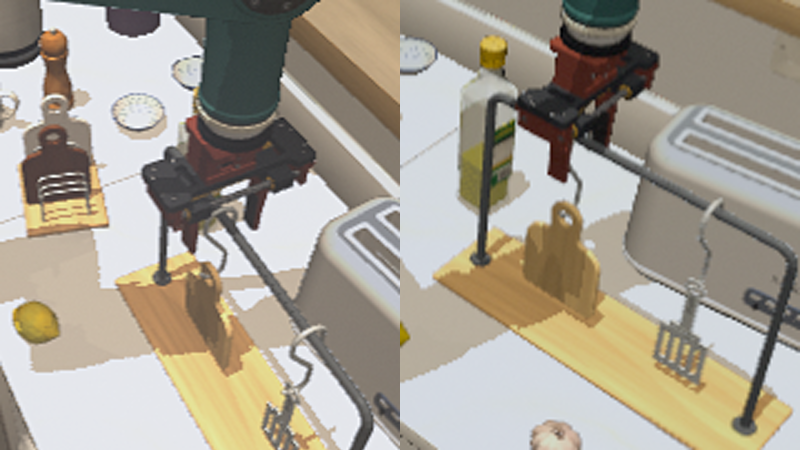

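Released: the hook sits on the rail, board hanging. I open fully and back off upward.

play_rows(commands=[[[0,0,0,0,0,0,1],[0,0,-6,0,0,0,1],[0,0,-18,0,0,0,1],[0,0,-35,0,0,0,1],[0,0,-55,0,0,0,1]]])

```text
time_s: 18.17
ee_pos: [615.4, -124.9, 305.0]
orientation: [[0.008, 1.0, -0.004], [1.0, -0.008, 0.002], [0.002, -0.004, -1.0]]
force: [1.1, -0.6, 0.9]
width: 87.7
```

play_rows(commands=[[[0,-5,-25,0,0,0,1],[0,-10,-55,0,0,0,1],[0,-20,-80,0,0,0,1],[0,-40,-100,0,0,0,1],[0,-60,-110,0,0,0,1]]])

```text
time_s: 18.58
ee_pos: [556.5, -124.9, 418.8]
orientation: [[0.008, 1.0, 0.0], [1.0, -0.008, 0.001], [0.001, 0.0, -1.0]]
force: [0.3, -0.1, -0.4]
width: 87.7
```

play_rows(commands=[[[0,-30,0,0,0,0,1],[0,-60,0,0,0,0,1],[0,-90,0,0,0,0,1],[0,-90,0,0,0,0,1],[0,-90,0,0,0,0,1]]])

```text
time_s: 19.0
ee_pos: [465.5, -124.2, 419.9]
orientation: [[0.009, 1.0, 0.002], [1.0, -0.009, -0.0], [-0.0, 0.002, -1.0]]
force: [1.5, 0.8, -0.3]
width: 87.7
```

```bash
python3 look.py 21
python3 - <<'E'
import cv2,numpy as np
b=cv2.imread('pics/side21.png')[120:340,270:450];c=cv2.imread('pics/scene21.png')[140:320,320:480]
f=lambda x:cv2.resize(x,(400,int(x.shape[0]*400/x.shape[1])),interpolation=cv2.INTER_CUBIC)[:450]
cv2.imwrite('pics/z21.png',np.hstack([f(b),f(c)]))
E
```

```text
19.15 [ 467.46038663 -124.39878056  419.00613349] [0.98013468 0.21465595 0.07631581] 87.83404790049757
```

View pics/z21.png

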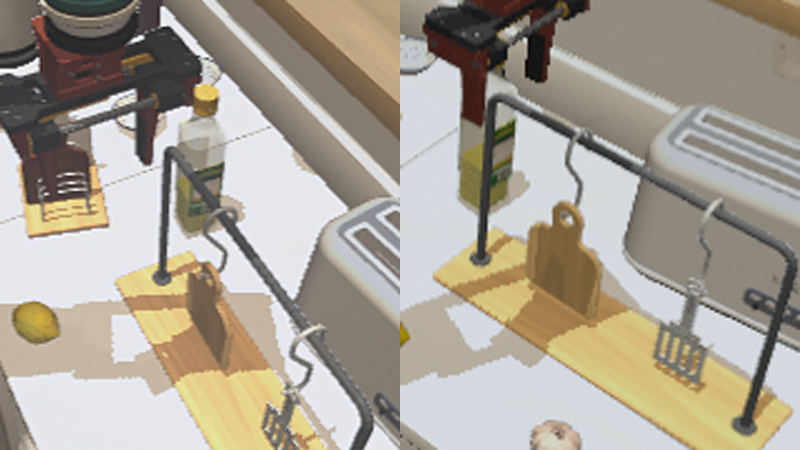

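play_rows(commands=[[[0,0,0,0,0,0,1],[0,0,0,0,0,0,1],[0,0,0,0,0,0,1],[0,0,0,0,0,0,1],[0,0,0,0,0,0,1]]])

```text
time_s: 19.57
ee_pos: [467.7, -124.4, 418.8]
orientation: [[0.007, 1.0, 0.001], [1.0, -0.007, 0.001], [0.001, 0.001, -1.0]]
force: [-0.1, 0.8, 0.1]
width: 87.7
```

play_rows(commands=[[[0,0,0,0,0,0,1],[0,0,0,0,0,0,1],[0,0,0,0,0,0,1],[0,0,0,0,0,0,1],[0,0,0,0,0,0,1]]])

```text
time_s: 19.98
ee_pos: [467.7, -124.4, 418.8]
orientation: [[0.007, 1.0, 0.001], [1.0, -0.007, 0.001], [0.001, 0.001, -1.0]]
force: [-0.1, 0.5, 0.1]
width: 88.4
```

play_rows(commands=[[[0,0,0,0,0,0,1],[0,0,0,0,0,0,1],[0,0,0,0,0,0,1],[0,0,0,0,0,0,1],[0,0,0,0,0,0,1]]])

```text
time_s: 20.4
ee_pos: [467.7, -124.4, 418.8]
orientation: [[0.007, 1.0, 0.001], [1.0, -0.007, 0.001], [0.001, 0.001, -1.0]]
force: [-0.2, -0.4, -0.7]
width: 88.1
```

play_rows(commands=[[[0,0,0,0,0,0,1],[0,0,0,0,0,0,1],[0,0,0,0,0,0,1],[0,0,0,0,0,0,1],[0,0,0,0,0,0,1]]])

```text
time_s: 20.82
ee_pos: [467.6, -124.4, 418.8]
orientation: [[0.007, 1.0, 0.001], [1.0, -0.007, 0.001], [0.001, 0.001, -1.0]]
force: [-0.1, -0.5, 0.3]
width: 87.9
```

Run:
```python
from h import *
F=[]
for i in range(16):
    d=r.get_image('side' if i%2 else 'scene');F.append(d['frame'].astype(int))
for o,(a,b,c,e) in ((0,(200,290,350,440)),(1,(230,320,340,390))):
    g=[f[a:b,c:e] for f in F[o::2]]
    print([int((np.abs(x-g[0]).sum(2)>40).sum()) for x in g])
import pickle
print(r.observe()['time_s'])
cv2.imwrite('pics/fin_s.png',cv2.cvtColor(F[-2].astype('uint8'),4));cv2.imwrite('pics/fin_t.png',cv2.cvtColor(F[-1].astype('uint8'),4))
b=cv2.imread('pics/fin_t.png')[190:310,320:440];c=cv2.imread('pics/fin_s.png')[170:290,350:470]
f=lambda x:cv2.resize(x,(400,400),interpolation=cv2.INTER_CUBIC)
cv2.imwrite('pics/z22.png',np.hstack([f(b),f(c)]))
```

```text
[0, 0, 0, 0, 0, 0, 0, 0]
[0, 0, 0, 0, 0, 0, 0, 0]
21.6167
```

View pics/z22.png

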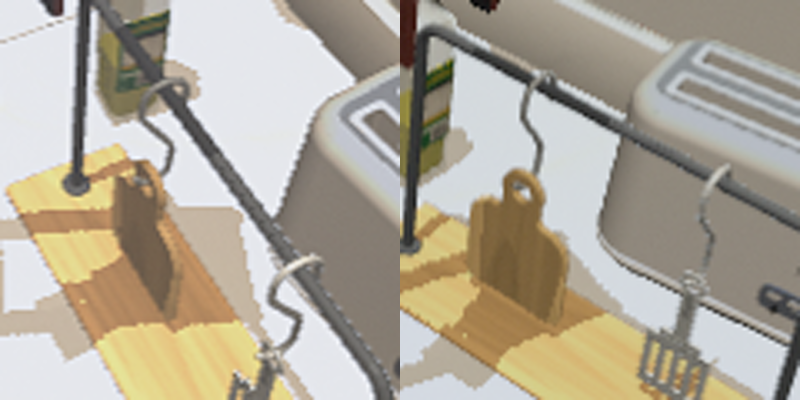

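View pics/fin_s.png

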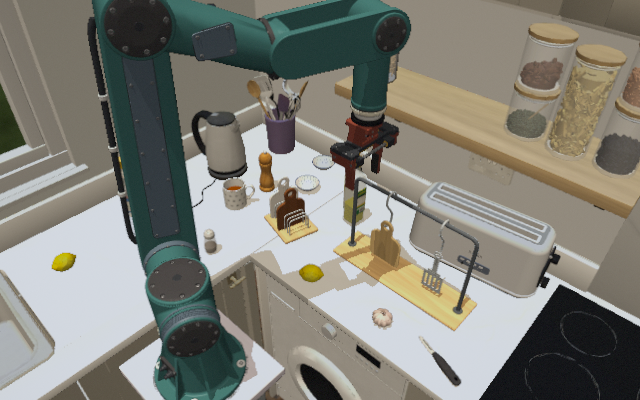

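Run:
```python
from h import *
S=r.get_image('scene');T=r.get_image('side')
h=tri([(S,386.3,225.2),(T,365,244.6)]);b=tri([(S,384.8,260.9),(T,364.4,274.6)]);print(h,b,(h[0]-b[0]).round(1))
print(proj(S,(616,-125,165)),proj(S,(616,-125,27)),proj(T,(616,-125,165)),proj(T,(616,-125,27)))
```

```text
(array([ 612.7475077 , -122.87793166,  171.37492789]), [1.03, 1.03]) (array([ 621.43217338, -128.09218567,   18.5768988 ]), [0.61, 0.61]) [ -8.7   5.2 152.8]
[387.52965233 226.86860275] [383.11068398 259.31640964] [366.11481578 245.78618109] [362.6022331 273.1656149]
```

Tilt is about 0.07 rad, well inside the limit, and the board is motionless. I'm handing in.

Run:
```python
from h import *
print(r.job_done())
```

```text
the job is handed in; nothing more can be done
None
```

I hung the oak board on the rail with the S-hook at about y = -125 mm in world coordinates and handed the job in at about 22 s. Handing in gave no verdict.

**What I did:** I gripped the empty hook across its upper bend, took it off the rail and leaned it about 17° so the tip went through the handle hole from the front. I then set it upright, lifted the board out of the rack by the hook alone, carried it over and hung it back on the rail. After that I opened the gripper and backed the arm away.

**Last checks:**
- **Stillness:** eight frames from each of two cameras, over about 0.8 s, showed no changed pixels around the board.
- **Tilt:** about 0.07 rad by triangulation, against the 0.2 rad limit.
- **Clearances:** the board hangs between the left post and the turner, clear of the stand, turner and other hook in the pictures. It is turned slightly about the vertical.
- **Other things:** the turner, the other boards and the things on the worktop look unmoved.

**Disagreements:** my triangulated heights were off by about 6–8 mm from the known dimensions, because of pixel and calibration error. The wrist camera also showed the hook tip 3–4 mm from where I predicted it. I corrected for the tip offset from close-up views, and the pass through the hole showed no noticeable contact force.

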